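# Mix a reagent bottle by inversion and tally it

### The job

Mix the red-capped amber bottle by turning it upside down, cap pointing down, for about a second, then set it down upright, wholly on the round green pad, without dropping it, and let go. Then log it on the bench counter: swing the sprung orange lever all the way to its stop and release it so that it springs back. Leave the blue-capped bottle, the tube rack and the tip box where they are, and do not work the lever before the bottle stands on the pad.

Things in the scene. Friction and masses are not known exactly. Their poses are not given: they have to be found in the camera images.
- red_bottle_center (a point): The bottle to mix: closed rigid amber glass bottle, red screw cap, paper band. Body a cylinder 52 mm in diameter, from the foot up to 72 mm; cap 38 mm in diameter (41 mm at its lower rim), from 84 to 110 mm; total height 110 mm; 0.15 to 0.31 kg. This point is on the axis, half-way up (55 mm above the foot); its z axis points from the foot to the cap. It starts upright on the bench (z = 0).
- blue_bottle_center (a point): An identical bottle with a blue cap, to be left alone; same point and axes. The two bottles may stand in either order.
- pad_top (a point): Centre of the upper face of the round green pad: 150 mm in diameter, 6 mm thick, fixed flat on the bench. z axis up. The pad and the counter may change places.
- lever_bar (a point): Centre of the orange cross bar at the end of the counter's lever: a cylinder 18 mm in diameter, 36 mm long, lying along the counter's y axis. At rest its centre is 120 mm above the bench and 25 mm to the -x side of the pivot; at the stop, at the same height, 25 mm to the +x side (51 mm travel, an arc that rises by 5 mm half-way).
- lever_pivot (a point): The lever's pivot, on the middle of the tally counter's top, 60 mm above the bench. Axes are the counter's: z up, x horizontal, the way the lever's bar is pushed. The counter is a grey box, 85 mm along x, 60 mm along y, top 55 mm above the bench, on a fixed foot plate 110 by 80 by 8 mm; its face with four white number windows looks to -x. The steel lever, 10 mm thick, is 65 mm long from pivot to bar centre.
- lever (a joint): Lever angle about the counter's y axis, rad: 0 at rest (leaning 0.4 rad to -x), 0.8 at its stop (leaning 0.4 rad to +x). A spring returns it to 0 when released; pushing the bar takes about 2 N at the start and 5 N near the stop.
- tube_rack: Black tube rack with white tubes, loose, 80 by 130 by 34 mm (48 mm with the tubes), origin at the centre of its underside; leave alone.
- tip_box: Box of yellow pipette tips, loose, 85 by 125 by 57 mm, origin at the centre of its underside; leave alone.
There are look-alikes about, which are no part of the job. There is more than one size of the part that bears lever_bar; the job needs the largest.

How it is judged:
On the way, in this order (a step that is already met when the one before it is completed fails the run):
1. the red-capped bottle is upside down (cap within 40 degrees of straight down) (angle between red_bottle_center's own z axis and vertical above 2.44 rad), for 0.4 s.
2. it stands upright on the pad, let go (angle between red_bottle_center's own z axis and vertical below 0.1 rad and horizontal distance between red_bottle_center and pad_top below 0.052 m and height (world z) of red_bottle_center below 0.067 m and contact force between red_bottle and the fingers below 0.05 N), for 0.2 s.
3. the lever is swung to its stop (value of joint lever above 0.74 rad), for 0.05 s.
4. the lever has sprung back (value of joint lever below 0.08 rad), for 0.2 s.
At the end, for the whole second after the job is handed in: The red-capped bottle stands at rest, upright within 6 degrees, wholly on the pad (axis within 52 mm of the pad's centre), the lever is back at rest (below 0.08 rad), and the blue-capped bottle (upright), tube rack and tip box are within 30 mm of where they began (angle between each of red_bottle_center, blue_bottle_center's own z axis and vertical below 0.1 rad and horizontal distance between red_bottle_center and pad_top below 0.052 m and height (world z) of red_bottle_center below 0.067 m and linear speed of red_bottle below 0.03 m/s and value of joint lever below 0.08 rad and distance of each of blue_bottle_center, tube_rack, tip_box from where it was at the start of the episode below 0.03 m); the robot touches nothing.
It fails at once if the red-capped bottle falls, topples or is thrown: faster than 0.5 m/s while the fingers do not touch it (linear speed of red_bottle above 0.5 m/s and contact force between red_bottle and the fingers below 0.05 N).
It fails at once if the blue-capped bottle, the tube rack or the tip box is moved by more than 30 mm, or the blue-capped bottle is tipped over (distance of any of blue_bottle_center, tube_rack, tip_box from where it was at the start of the episode above 0.03 m or angle between blue_bottle_center's own z axis and vertical above 0.5 rad).
It fails at once if the lever is swung half-way or more while the red-capped bottle is not standing upright on the pad (value of joint lever above 0.4 rad and (angle between red_bottle_center's own z axis and vertical above 0.2 rad or horizontal distance between red_bottle_center and pad_top above 0.06 m or height (world z) of red_bottle_center above 0.08 m)).
It also fails if it takes over 59 s, if anything falls off the work surface, if the arm or the gripper's body presses on something with over 40 N, if the wrist force passes 120 N, or if a joint passes its speed limit or range.

### The arm

A 6-joint arm with a two-finger parallel gripper is mounted at the origin on the work surface. World frame = base frame: x ahead of the robot, y to its left, z up, the work surface at z = 0. Lengths are in m, angles in rad, forces in N, time in s.
With the tool pointing down it reaches from about 0.375 to 0.975 m from the base axis. Payload 3.8 kg.
Tool frame: the origin (TCP) lies midway between the tips of the shut fingers; the grasp point (between the pads) lies 19 mm behind it; x points along the fingers, z is the direction in which the jaws open and shut, and the axes are right-handed (so a half turn about x gives the same grasp; the last joint's range is limited). The gripper opens to 85 mm and grips with 20 to 120 N. Pads are 22 mm wide; open, the fingers measure 114 mm over their backs; the gripper's body (76 mm by 85 mm) begins 54 mm behind the grasp point. The pads swing forward as they close: fully open they stand 13 mm farther back than shut.
Start: joints at [-0.037, 0.264, 1.604, -0, 1.274, -0.037], TCP at [0.675, -0, 0.231] pointing down, gripper open.
Joint ranges: [-2.63, 2.63], [-0.94, 2.18], [0.31, 2.57], [-1.31, 4.45], [0, 2.66], [-2.55, 2.55]. Speed limits (rad/s): [2.57, 2.57, 3.14, 3.14, 3.14, 3.14].

### API

Orientations are given as a rotation vector (axis times angle).
In Python, from workcell import * gives the robot as it stands. The module is installed in compiled form; this text tells all that it offers.
- The arm moves only by the tool carry_out, never from a script. Its arguments are lists of equal length, an entry for each row: "offset": the shift along the tool's x, y, z in cm, a list of three; "delta_rot": the turn, a rotation vector about the tool's x, y, z in degrees, a list of three. A call has exactly 5 rows; each row shifts and turns the commanded pose from where the row before left it, along the tool's axes as they then stand; what a row does not reach is not made up. A row lasts 1/12 s, in which the tool goes at most 41.7 mm and 7.16 degrees, less where a joint would pass 70% of its speed; a pose out of reach is approached as far as the arm can. A call is refused whole if a number of a shift passes 4.17 or a number of a turn 7.16, either way. A call with a gripper value outside its range is refused whole. "fingers" is the opening, from -1 (shut) to 1 (fully open), set as the call begins (left out, the last holds). The fingers move at their own pace and stop on an object; "newtons" is the grip in N (left out, the last holds). Time passes only in rows, so rows that do not move let the fingers close, or fill a call up. It gives the time, the measured TCP pose, the force and the opening at its end, in the units of the state.
- read_state(): the state, without advancing time (a new reading comes with each control period).
- read_camera(name): name is "scene" or "side" or "wrist"; returns (picture, depth): 384x512x3 uint8, red, green, blue; 384x512 float32, m along the optical axis (not along the pixel's ray), 0 where there is no reading.
- get_calibration(name): a dict with "fx", "fy", "cx", "cy" (pixels), "distortion" ([k1, k2, p1, p2, k3] as OpenCV has them; the pictures are not rectified), "R" (3x3) and "t" (3): a world point X has camera coordinates R X + t; the wrist camera has in their place "mount" (4x4, takes a point from camera to tool coordinates, whose origin is the TCP and whose axes are the tool frame's). Camera axes: x right, y down, z forward; pixel columns grow to the right and rows downward; lengths in m; the calibration is good to about 2 mm. A picture is of the moment at which its call begins: read the wrist's pose just before it. get_calibration takes no time and is no camera call.
- finish_job(): hands the job in, once; it reports no verdict.
The state is a dict: "time": time; "q": joint angles; "joint_vel": joint speeds; "joint_torque": joint torques, N m; "tool_pos": TCP position; "tcp_rot": TCP orientation; "wrist_force": force on the tool from outside, world axes, zero at the start; "torque": the same for the moment, N m; "width": opening from 0.0 (shut) to 1.0 (fully open).
Only numpy, scipy, OpenCV 4.12 (cv2) and the standard library are available. Lean on these libraries where they do the work, as an engineer would, in place of code of your own. Each camera call takes 0.05 s, during which the arm holds its last target. There are 200 camera calls.

## Working session

There is one attempt and no reset: what is moved stays moved. The work goes in short steps, Python scripts to look and compute and a tool call to move; the robot and the scene stay as the last step left them, time stands still between calls to the robot, and variables do not carry over. Pictures are saved under pics/ and viewed, about 8 in all and at most 12, crops included, and the job is handed in when it is done.

Besides the shell and the picture viewer there is one more tool, called after "Emit:" as name(argument=value, ...) on one line, values as JSON. carry_out: Moves the arm, as the interface text tells. Its arguments: {"type":"object","properties":{"offset":{"type":"array"},"delta_rot":{"type":"array"},"fingers":{"type":"number"},"newtons":{"type":"number"}},"required":["offset","delta_rot"]}

```bash
mkdir -p pics; cat > h.py <<'E'
from workcell import *
import numpy as np, cv2
def save(n,p): cv2.imwrite('pics/'+n+'.png',cv2.cvtColor(p,cv2.COLOR_RGB2BGR))
def world(name,d,pix):
    """pixels+depth -> world points (fixed cams)"""
    c=get_calibration(name);K=np.array([[c['fx'],0,c['cx']],[0,c['fy'],c['cy']],[0,0,1]])
    pix=np.array(pix,float).reshape(-1,2)
    u=cv2.undistortPoints(pix[:,None],K,np.array(c['distortion'])).reshape(-1,2)
    z=d[pix[:,1].astype(int),pix[:,0].astype(int)]
    P=np.c_[u*z[:,None],z]
    return (P-np.array(c['t']))@np.array(c['R'])
E
python3 - <<'E'
from h import *
s=read_state();print(s)
for n in('scene','side'):
    p,d=read_camera(n);save(n,p);np.savez('pics/'+n,p=p,d=d);c=get_calibration(n);print(n,-np.array(c['R']).T@c['t'],c['fx'],(d==0).mean())
E
```

```text
{'time': 0.0, 'q': array([-3.68922009e-02,  2.64764854e-01,  1.60542318e+00, -3.22730066e-05,
        1.27369684e+00, -3.68664530e-02]), 'joint_vel': array([ 9.40318494e-04, -2.65641459e-04, -3.41344489e-05, -6.28036217e-04,
        1.54949464e-03,  7.74866880e-04]), 'joint_torque': array([ 6.10465631e-04, -5.15121067e+01, -3.67308676e+01, -4.07824507e-05,
        1.31324201e-02,  1.46811578e-05]), 'tool_pos': array([6.74244173e-01, 2.05749180e-05, 2.29927592e-01]), 'tcp_rot': array([5.49587381e-05, 1.57308813e+00, 2.94023714e-05]), 'wrist_force': array([ 0.68416166,  0.4776185 , -0.1923516 ]), 'torque': array([-0.05559573,  0.00751575,  0.04934923]), 'width': 1.001096429949793}
scene [ 1.37760614 -0.6239343   1.00842817] 499.9290980242382 0.006322224934895833
side [ 0.43271868 -1.09838889  0.75575758] 478.10895940998086 0.0038909912109375
```

View pics/scene.png

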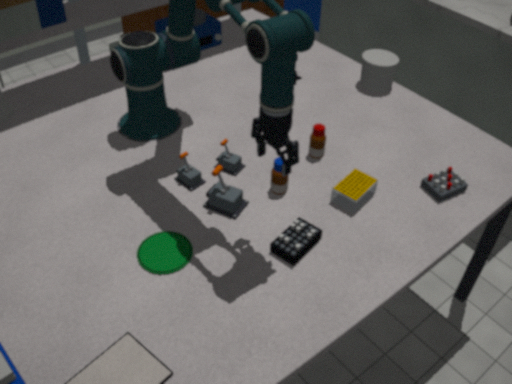

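View pics/side.png

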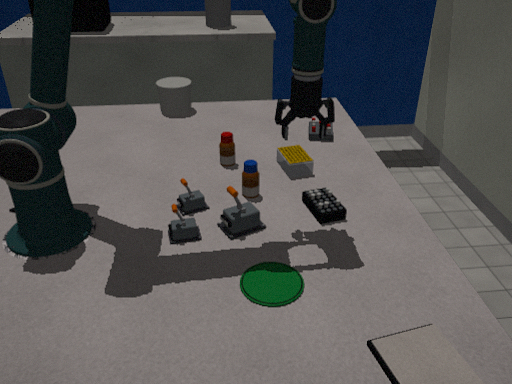

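The scene view shows the red cap at (318,130), the blue cap at (279,163), the pad at (165,252) and the tip box at (354,188). The tube rack is at (296,240), with a red-dotted decoy rack at (444,182). There are three counters: the large one with its bar at (217,170), and small ones with bars at (183,155) and (223,142). In the side view these are the red cap at (227,138), the blue cap at (250,167), the large lever bar at (232,191) and the pad at (272,283). I choose the red-capped bottle and the counter at scene (225,195).

```bash
python3 - <<'E'
from h import *
R={'red':[((0,120,60),(6,255,255)),((174,120,60),(180,255,255))],'blue':[((108,130,60),(125,255,255))],'orange':[((7,190,120),(16,255,255))],'green':[((50,120,50),(75,255,255))],'yellow':[((22,150,100),(32,255,255))]}
for n in('scene','side'):
    f=np.load(f'pics/{n}.npz');p,d=f['p'],f['d'];hsv=cv2.cvtColor(p,cv2.COLOR_RGB2HSV)
    for k,rs in R.items():
        m=sum(cv2.inRange(hsv,np.array(a),np.array(b)) for a,b in rs)
        N,L,st,ce=cv2.connectedComponentsWithStats(m.astype(np.uint8))
        for i in range(1,N):
            if st[i,4]<15 or st[i,4]>6000: continue
            v,u=np.nonzero(L==i);W=world(n,d,np.c_[u,v]);W=W[np.isfinite(W).all(1)]
            if not(0.2<W[:,0].mean()<1.2 and abs(W[:,1].mean())<.8 and -.05<np.median(W[:,2])<.2): continue
            print(n,k,ce[i].round(),st[i,4],'mean',W.mean(0).round(3),'lo',np.percentile(W,3,0).round(3),'hi',np.percentile(W,97,0).round(3))
# counter top points, rack
f=np.load('pics/scene.npz');g=np.mgrid[0:384,0:512];pix=np.c_[g[1].ravel(),g[0].ravel()]
for n in('scene','side'):
    f=np.load(f'pics/{n}.npz');W=world(n,f['d'],pix)
    x0,x1,y0,y1=(195,255,160,220) if n=='scene' else (215,270,185,240)
    s=(pix[:,0]>x0)&(pix[:,0]<x1)&(pix[:,1]>y0)&(pix[:,1]<y1)&(abs(W[:,2]-.055)<.006)
    print(n,'top',s.sum(),W[s].mean(0),cv2.minAreaRect((W[s][:,:2]*1000).astype(np.float32)))
    x0,x1,y0,y1=(265,330,215,265) if n=='scene' else (300,350,185,225)
    s=(pix[:,0]>x0)&(pix[:,0]<x1)&(pix[:,1]>y0)&(pix[:,1]<y1)&(W[:,2]>.02)&(W[:,2]<.06)
    print(n,'rack',s.sum(),W[s].mean(0),cv2.minAreaRect((W[s][:,:2]*1000).astype(np.float32)))
a=cv2.resize(np.load('pics/scene.npz')['p'][120:230,165:340],None,fx=4,fy=4,interpolation=cv2.INTER_CUBIC);save('crop',a)
E
```

```text
scene red [318. 130.] 117 mean [0.5   0.342 0.105] lo [0.482 0.329 0.089] hi [0.513 0.359 0.114]
scene red [449. 178.] 71 mean [0.867 0.559 0.045] lo [0.842 0.524 0.031] hi [0.891 0.599 0.052]
scene red [430. 177.] 19 mean [0.827 0.513 0.044] lo [0.823 0.508 0.032] hi [0.831 0.52  0.051]
scene blue [278. 163.] 72 mean [0.562 0.122 0.117] lo [ 0.538 -0.008  0.092] hi [0.716 0.145 0.281]
scene blue [ 12. 368.] 180 mean [ 0.664 -0.724  0.018] lo [ 0.593 -0.735  0.009] hi [ 0.707 -0.715  0.017]
scene orange [218. 168.] 37 mean [ 0.49  -0.036  0.129] lo [ 0.481 -0.05   0.126] hi [ 0.499 -0.023  0.132]
scene green [161. 254.] 1504 mean [ 0.569 -0.276  0.012] lo [ 0.503 -0.328  0.004] hi [ 0.629 -0.224  0.012]
scene yellow [355. 184.] 688 mean [0.719 0.286 0.061] lo [0.678 0.237 0.052] hi [0.755 0.345 0.061]
side red [226. 134.] 47 mean [0.49  0.341 0.111] lo [0.475 0.33  0.107] hi [0.506 0.357 0.114]
side blue [250. 162.] 59 mean [0.551 0.144 0.106] lo [0.534 0.12  0.078] hi [0.566 0.209 0.113]
side orange [231. 189.] 27 mean [ 0.484 -0.032  0.122] lo [ 0.476 -0.054  0.097] hi [0.491 0.022
[... 225 characters left out ...]
yellow [295. 154.] 322 mean [0.711 0.285 0.056] lo [0.67  0.234 0.05 ] hi [0.75  0.349 0.058]
scene top 399 [ 0.51815564 -0.03108315  0.05558835] ((511.1253662109375, -28.94443130493164), (88.05027770996094, 65.58624267578125), 26.288921356201172)
scene rack 1227 [0.75713213 0.02399706 0.03586157] ((752.3338623046875, 30.38595199584961), (80.67510223388672, 134.34603881835938), 12.202434539794922)
side top 386 [ 0.50888038 -0.03676134  0.05377699] ((508.72802734375, -32.18656921386719), (86.0735855102539, 62.02528762817383), 23.65721321105957)
side rack 855 [0.74723587 0.01435404 0.03435259] ((749.660400390625, 28.230072021484375), (84.47223663330078, 137.57855224609375), 12.814534187316895)
```

View pics/crop.png

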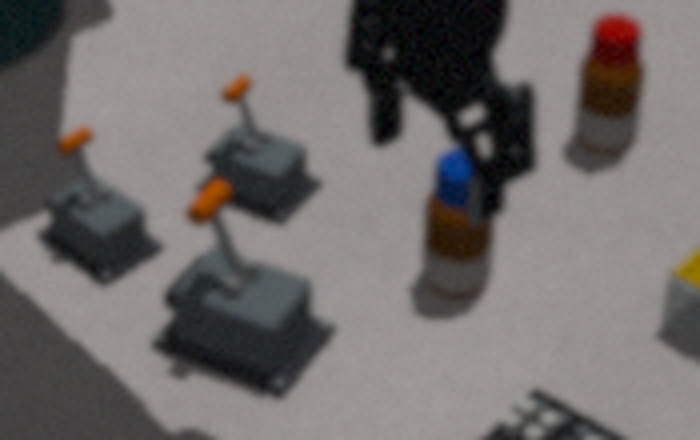

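The crop confirms the choices: the red-capped bottle at upper right, and the largest counter in front with its bar at crop (210,200). Next I triangulate the axes and write a row planner.

```bash
cat >> h.py <<'E'
from scipy.spatial.transform import Rotation as Ro
def ray(name,pix):
    c=get_calibration(name);K=np.array([[c['fx'],0,c['cx']],[0,c['fy'],c['cy']],[0,0,1]])
    u=cv2.undistortPoints(np.array(pix,float).reshape(-1,1,2),K,np.array(c['distortion'])).reshape(-1,2)
    R=np.array(c['R']);return -R.T@np.array(c['t']),np.c_[u,np.ones(len(u))]@R
def plane(name,pix,z):
    o,r=ray(name,pix);return o+r*((z-o[2])/r[:,2])[:,None]
def tri(a,b):
    (o1,r1),(o2,r2)=ray('scene',a),ray('side',b)
    A=np.c_[r1[0],-r2[0]];s=np.linalg.lstsq(A,o2-o1,rcond=None)[0];p,q=o1+s[0]*r1[0],o2+s[1]*r2[0]
    return (p+q)/2,np.linalg.norm(p-q)
def orient(az,pitch,sgn=1):
    """tool x: azimuth az, pitch deg below horizontal; jaws horizontal"""
    a,p=np.radians([az,pitch]);x=np.array([np.cos(p)*np.cos(a),np.cos(p)*np.sin(a),-np.sin(p)])
    z=sgn*np.array([np.sin(a),-np.cos(a),0]);return Ro.from_matrix(np.c_[x,np.cross(z,x),z])
def plan(P,R,n,start=None):
    s=read_state();p0,R0=start or (s['tool_pos'],Ro.from_rotvec(s['tcp_rot']))
    w=(R0.inv()*R).as_rotvec();d=(np.array(P)-p0)/n
    print('rot/row deg',np.degrees(w/n).round(2).tolist(),'total',np.degrees(w).round(1))
    O=[(100*(R0*Ro.from_rotvec(w*i/n)).inv().apply(d)).round(2).tolist() for i in range(n)]
    for i in range(0,n,5): print(O[i:i+5])
    return (np.array(P),R)
E
python3 - <<'E'
from h import *
def mask(n,lo,hi,box,lo2=None,hi2=None):
    p=np.load(f'pics/{n}.npz')['p'];h=cv2.cvtColor(p,cv2.COLOR_RGB2HSV);m=cv2.inRange(h,lo,hi)
    if lo2 is not None:m|=cv2.inRange(h,lo2,hi2)
    k=np.zeros_like(m);k[box[2]:box[3],box[0]:box[1]]=m[box[2]:box[3],box[0]:box[1]]
    v,u=np.nonzero(k);return k,np.array([(u.min()+u.max())/2,(v.min()+v.max())/2]),len(u)
for nm,lo,hi,b1,b2,l2,h2 in [('red',(0,150,50),(4,255,255),(305,332,118,146),(215,240,125,150),(172,150,50),(180,255,255)),
  ('blue',(105,110,40),(128,255,255),(265,290,150,175),(240,262,155,175),None,None),
  ('bar',(4,150,90),(18,255,255),(205,230,155,185),(222,242,180,200),None,None)]:
    a=mask('scene',lo,hi,b1,l2,h2);b=mask('side',lo,hi,b2,l2,h2);print(nm,a[1:],b[1:],tri(a[1],b[1]))
for n,b in (('scene',(125,205,220,285)),('side',(230,315,255,315))):
    k,_,_=mask(n,(40,90,25),(85,255,255),b);c=max(cv2.findContours(k,0,1)[0],key=len).reshape(-1,2)
    (x,y),r=cv2.minEnclosingCircle((plane(n,c,.006)[:,:2]*1000).astype(np.float32));print('pad',n,x,y,r)
E
```

```text
red (array([318., 130.]), 101) (array([226., 137.]), 105) (array([0.49027559, 0.35095925, 0.09556766]), np.float64(0.0012495235768475777))
blue (array([279., 164.]), 102) (array([250., 166.]), 154) (array([0.54919676, 0.13758947, 0.09756766]), np.float64(0.000596434815816337))
bar (array([217.5, 169. ]), 60) (array([231.5, 189.5]), 44) (array([ 0.48490943, -0.03317247,  0.12194739]), np.float64(0.00010138387316896815))
pad scene 561.85302734375 -263.47821044921875 74.31859588623047
pad side 560.43310546875 -266.8387145996094 75.87432861328125
```

```bash
python3 - <<'E'
from h import *
a=np.radians(35.5);u=np.array([np.cos(a),np.sin(a),0])
A=plan(u*.46+[0,0,.26],orient(35.5,90),15)
B=plan(u*.50+[0,0,.16],orient(35.5,30),10,A)
E
```

```text
rot/row deg [3.63, -0.01, 0.0] total [54.5 -0.1  0.1]
[[-0.2, 1.78, -2.0], [-0.2, 1.65, -2.11], [-0.2, 1.51, -2.21], [-0.2, 1.37, -2.3], [-0.2, 1.22, -2.38]]
[[-0.2, 1.07, -2.45], [-0.2, 0.91, -2.52], [-0.2, 0.75, -2.57], [-0.2, 0.59, -2.61], [-0.2, 0.42, -2.64]]
[[-0.2, 0.25, -2.67], [-0.2, 0.08, -2.68], [-0.2, -0.09, -2.68], [-0.2, -0.26, -2.66], [-0.2, -0.43, -2.64]]
rot/row deg [0.0, -0.0, 6.0] total [ 0. -0. 60.]
[[1.0, 0.4, 0.0], [1.04, 0.29, 0.0], [1.06, 0.18, 0.0], [1.07, 0.07, 0.0], [1.08, -0.04, 0.0]]
[[1.07, -0.15, 0.0], [1.04, -0.26, 0.0], [1.01, -0.37, 0.0], [0.97, -0.48, 0.0], [0.91, -0.57, 0.0]]
```

Emit:
carry_out(offset=[[-0.2, 1.78, -2.0], [-0.2, 1.65, -2.11], [-0.2, 1.51, -2.21], [-0.2, 1.37, -2.3], [-0.2, 1.22, -2.38]], delta_rot=[[3.63, 0, 0], [3.63, 0, 0], [3.63, 0, 0], [3.63, 0, 0], [3.63, 0, 0]], fingers=1, newtons=60)

```text
time: 0.52
tool_pos: [0.5736, 0.0895, 0.2406]
tcp_rot: [0.251, 1.557, -0.252]
wrist_force: [0.6, 0.6, -0.0]
width: 1.0
```

Emit:
carry_out(offset=[[-0.2, 1.07, -2.45], [-0.2, 0.91, -2.52], [-0.2, 0.75, -2.57], [-0.2, 0.59, -2.61], [-0.2, 0.42, -2.64]], delta_rot=[[3.63, 0, 0], [3.63, 0, 0], [3.63, 0, 0], [3.63, 0, 0], [3.63, 0, 0]])

```text
time: 0.93
tool_pos: [0.4736, 0.1785, 0.2508]
tcp_rot: [0.498, 1.513, -0.499]
wrist_force: [0.3, 0.2, -0.8]
width: 1.004
```

Emit:
carry_out(offset=[[-0.2, 0.25, -2.67], [-0.2, 0.08, -2.68], [-0.2, -0.09, -2.68], [-0.2, -0.26, -2.66], [-0.2, -0.43, -2.64]], delta_rot=[[3.63, 0, 0], [3.63, 0, 0], [3.63, 0, 0], [3.63, 0, 0], [3.63, 0, 0]])

```text
time: 1.35
tool_pos: [0.3736, 0.2673, 0.261]
tcp_rot: [0.743, 1.44, -0.744]
wrist_force: [0.8, 0.3, 0.9]
width: 1.0
```

Emit:
carry_out(offset=[[1.0, 0.4, 0], [1.04, 0.29, 0], [1.06, 0.18, 0], [1.07, 0.07, 0], [1.08, -0.04, 0]], delta_rot=[[0, 0, 6], [0, 0, 6], [0, 0, 6], [0, 0, 6], [0, 0, 6]])

```text
time: 1.77
tool_pos: [0.3912, 0.2787, 0.2114]
tcp_rot: [1.065, 1.167, -0.33]
wrist_force: [-0.6, 1.7, -1.1]
width: 1.001
```

Emit:
carry_out(offset=[[1.07, -0.15, 0], [1.04, -0.26, 0], [1.01, -0.37, 0], [0.97, -0.48, 0], [0.91, -0.57, 0]], delta_rot=[[0, 0, 6], [0, 0, 6], [0, 0, 6], [0, 0, 6], [0, 0, 6]])

```text
time: 2.18
tool_pos: [0.4283, 0.3153, 0.1977]
tcp_rot: [1.253, 0.971, -0.028]
wrist_force: [-1.3, 0.0, 0.2]
width: 1.001
```

```bash
python3 - <<'E'
from h import *
s=read_state();print(s['time'],s['q'].round(3),s['tool_pos'])
p,d=read_camera('wrist');save('w1',p);np.savez('pics/w1',p=p,d=d,pos=s['tool_pos'],rot=s['tcp_rot'])
a=np.radians(35.5);u=np.array([np.cos(a),np.sin(a),0])
A=plan(u*.535+[0,0,.09],orient(35.5,30),5)
E
```

```text
2.1833 [ 0.521 -0.448  2.57   0.669  0.166  0.844] [0.42830531 0.31534075 0.19769583]
rot/row deg [-0.0, -0.33, 1.78] total [-0.  -1.6  8.9]
[[1.39, -1.62, 0.22], [1.34, -1.66, 0.21], [1.29, -1.7, 0.2], [1.24, -1.74, 0.19], [1.18, -1.78, 0.19]]
```

View pics/w1.png

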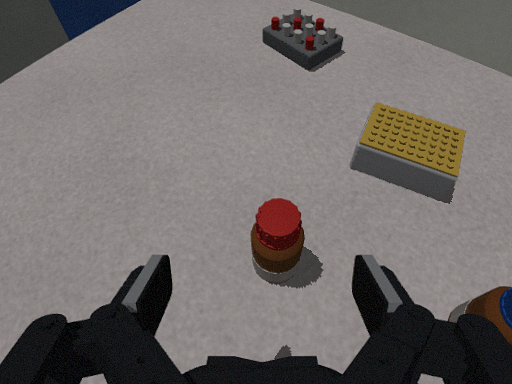

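The wrist view shows the red bottle at (278,240) between the open fingers, with the blue one at lower right. The radial approach runs the elbow into its limit, so I fit the kinematics from known poses to choose a better approach direction.

```bash
cat > k.py <<'E'
from h import *
from scipy.optimize import least_squares
def rot(q,s): 
    return Ro.from_euler('Z',q[0])*Ro.from_euler('Y',q[1]+q[2])*Ro.from_euler('Z',s[0]*q[3])*Ro.from_euler('Y',q[4])*Ro.from_euler('Z',s[1]*q[5])
E
python3 - <<'E'
from k import *
s=read_state();Q=[np.array([-3.68922009e-02,2.64764854e-01,1.60542318,-3.2e-5,1.27369684,-3.68664530e-02]),s['q']]
T=[Ro.from_rotvec([0,1.57308813,0]),Ro.from_rotvec(s['tcp_rot'])];P=[np.array([.674244,0,.2299]),s['tool_pos']]
for a in(1,-1):
  for b in(1,-1):
    C=[rot(q,(a,b)).inv()*t for q,t in zip(Q,T)];print(a,b,np.degrees((C[0].inv()*C[1]).magnitude()),C[0].as_matrix().round(2).tolist())
def pos(q,t,L):
    a,h,l1,l2,l6=L;return Ro.from_euler('Z',q[0]).apply([a+l1*np.sin(q[1])+l2*np.sin(q[1]+q[2]),0,h+l1*np.cos(q[1])+l2*np.cos(q[1]+q[2])])+l6*t.as_matrix()[:,0]
print(P[1],s['tool_pos'])
for a in (0,):
  r=least_squares(lambda L:np.r_[np.concatenate([pos(q,t,np.r_[a,L])-p for q,t,p in zip(Q,T,P)])],[.3,.45,.45,.25]);print(r.x,r.cost,r.fun.round(4))
E
```

```text
1 1 0.0032298470385086838 [[0.0, 0.0, -1.0], [-0.0, 1.0, 0.0], [1.0, 0.0, 0.0]]
1 -1 99.60824889564083 [[-0.0, 0.07, -1.0], [-0.0, 1.0, 0.07], [1.0, 0.0, 0.0]]
-1 1 78.0338881344 [[0.0, 0.0, -1.0], [-0.0, 1.0, 0.0], [1.0, 0.0, 0.0]]
-1 -1 176.87015918192722 [[-0.0, 0.07, -1.0], [-0.0, 1.0, 0.07], [1.0, 0.0, 0.0]]
[0.42748385 0.31601264 0.19679041] [0.42748385 0.31601264 0.19679041]
[0.23486226 0.55363639 0.5559693  0.38136556] 0.0005757935530325965 [ 0.0005 -0.0249 -0.006   0.0106 -0.0185  0.006 ]
```

```bash
cat >> k.py <<'E'
C0=np.array([[0,0,-1],[0,1,0],[1,0,0.]])
def Rt(q): return rot(q,(1,1))*Ro.from_matrix(C0)
def pos(q,L):
    e,h,l1,l2,l6=L;return Ro.from_euler('Z',q[0]).apply([l1*np.sin(q[1])+l2*np.sin(q[1]+q[2]),e,h+l1*np.cos(q[1])+l2*np.cos(q[1]+q[2])])+l6*Rt(q).as_matrix()[:,0]
QD=[np.array([-3.68922009e-02,2.64764854e-01,1.60542318,-3.2e-5,1.27369684,-3.68664530e-02]),None]
PD=[np.array([.674244,0,.2299]),None]
lo=np.array([-2.63,-.94,.31,-1.31,0,-2.55]);hi=np.array([2.63,2.18,2.57,4.45,2.66,2.55])
def ik(P,R,L,q0):
    f=lambda q:np.r_[(pos(q,L)-P)*5,(Rt(q).inv()*R).as_rotvec()]
    r=least_squares(f,np.clip(q0,lo+.01,hi-.01),bounds=(lo,hi));return r.x,np.sqrt(2*r.cost)
E
python3 - <<'E'
from k import *
s=read_state();QD[1]=s['q'];PD[1]=s['tool_pos']
r=least_squares(lambda L:np.concatenate([pos(q,L)-p for q,p in zip(QD,PD)]),[.02,.3,.45,.45,.25]);L=r.x;print(L,r.fun.round(4));np.save('L.npy',L)
for nm,B,z in(('red',np.array([.490,.350]),.050),('up',np.array([.49,.35]),.25),('pad',np.array([.561,-.265]),.056)):
  az0=np.degrees(np.arctan2(B[1],B[0]))
  for d in(-90,-60,-40,0,40,60,90):
    for al in(15,25,30):
      R=orient(az0+d,al);P=np.r_[B,z]+.020*R.as_matrix()[:,0];o=[]
      for q4 in(-1.2,0,1.5,3.1):
        for q6 in(-1.5,1.5):
          q,c=ik(P,R,L,np.r_[np.radians(az0),.3,2.,q4,1,q6])
          if c<.004:o.append(q.round(2).tolist())
      if o: print(nm,d,al,[list(x) for x in {tuple(x) for x in o}])
E
```

```text
[0.02487913 0.24968629 0.5127861  0.56555365 0.34790089] [-0. -0.  0. -0.  0. -0.]
red -90 15 [[1.07, 0.8, 1.76, -1.06, 1.59, -2.09]]
red -90 25 [[1.04, 0.7, 1.79, -0.98, 1.46, -2.15]]
red -90 30 [[1.02, 0.66, 1.81, -0.94, 1.39, -2.19]]
red -40 15 [[1.08, 0.56, 2.33, 4.37, 1.22, -1.81]]
red -40 25 [[1.03, 0.43, 2.34, 4.45, 1.0, -1.97]]
red 0 25 [[0.54, 0.32, 2.57, 3.05, 0.88, -1.54]]
red 0 30 [[0.54, 0.25, 2.55, 3.04, 0.71, -1.53]]
red 40 15 [[0.04, 0.56, 2.33, 1.8, 1.24, -1.32]]
red 40 25 [[0.09, 0.43, 2.34, 1.72, 1.04, -1.16]]
red 40 30 [[0.12, 0.37, 2.33, 1.66, 0.95, -1.07]]
red 60 15 [[0.02, 0.65, 2.11, 1.4, 1.36, -1.18]]
red 60 25 [[0.06, 0.53, 2.13, 1.33, 1.2, -1.06]]
red 60 30 [[0.08, 0.48, 2.13, 1.28, 1.13, -0.99]]
red 90 15 [[0.1, 0.8, 1.76, 1.0, 1.62, -1.07]]
red 90 25 [[0.12, 0.7, 1.79, 0.93, 1.49, -1.01]]
red 90 30 [[0.14, 0.66, 1.81, 0.89, 1.43, -0.98]]
up -90 15 [[1.07, 0.5, 1.77, -1.08, 1.72, -2.34]]
up -90 25 [[1.04, 0.42, 1.77, -0.98, 1.63, -2.41]]
up -90 30 [[1.02, 0.39, 1.77, -0.92, 1.58, -2.45]]
up -60 25 [[1.09, 0.18, 2.1, -1.26, 1.25, -2.5]]
up 0 25 [[0.54, -0.2
[... 676 characters left out ...]
ad -40 15 [[-0.01, 0.56, 2.3, 4.36, 1.2, -1.84]]
pad -40 25 [[-0.05, 0.43, 2.31, 4.45, 0.99, -2.0]]
pad 0 15 [[-0.52, 0.49, 2.54, 3.06, 1.2, -1.56]]
pad 0 25 [[-0.52, 0.32, 2.53, 3.05, 0.85, -1.54]]
pad 0 30 [[-0.52, 0.25, 2.51, 3.04, 0.67, -1.53]]
pad 40 15 [[-0.99, 0.56, 2.3, 1.81, 1.23, -1.29]]
pad 40 25 [[-0.95, 0.43, 2.31, 1.72, 1.03, -1.13]]
pad 40 30 [[-0.92, 0.38, 2.3, 1.66, 0.93, -1.03]]
pad 60 15 [[-1.02, 0.65, 2.08, 1.41, 1.35, -1.15]]
pad 60 25 [[-0.99, 0.54, 2.1, 1.33, 1.2, -1.03]]
pad 60 30 [[-0.96, 0.49, 2.1, 1.28, 1.13, -0.95]]
pad 90 15 [[-0.95, 0.81, 1.72, 1.01, 1.63, -1.04]]
pad 90 25 [[-0.92, 0.71, 1.76, 0.94, 1.5, -0.99]]
pad 90 30 [[-0.91, 0.67, 1.77, 0.9, 1.44, -0.95]]
```

```bash
cat >> k.py <<'E'
def go(P,R,n,start=None,q=None):
    """plan rows and check joints along the path; returns end pose and q"""
    s=read_state();st=start or (s['tool_pos'],Ro.from_rotvec(s['tcp_rot']));q=s['q'] if q is None else q;L=np.load('L.npy')
    w=(st[1].inv()*R).as_rotvec();mx=0;e=0
    for i in range(1,n+1):
        qn,c=ik(st[0]+(P-st[0])*i/n,st[1]*Ro.from_rotvec(w*i/n),L,q);mx=np.maximum(mx,abs(qn-q)*12);e=max(e,c);q=qn
    print('q end',q.round(2),'max vel',mx.round(2),'err',round(e,4));return plan(P,R,n,st),q
E
python3 - <<'E'
from k import *
R=orient(72,22);x=R.as_matrix()[:,0];Pg=np.array([.49,.35,.05])+.02*x
A,q=go(Pg-.12*x+[0,0,.11],R,15)
B,q=go(Pg-.10*x,R,5,A,q)
C,q=go(Pg,R,5,B,q)
E
```

```text
q end [-0.19  0.    2.44  1.41  1.2  -0.82] max vel [0.8  0.51 0.29 3.61 1.03 4.3 ] err 0.0355
rot/row deg [-1.24, 2.0, 1.07] total [-18.7  30.   16.1]
[[-0.04, -0.01, 0.42], [-0.05, -0.02, 0.42], [-0.07, -0.03, 0.42], [-0.08, -0.04, 0.42], [-0.1, -0.05, 0.41]]
[[-0.11, -0.05, 0.41], [-0.13, -0.06, 0.4], [-0.14, -0.06, 0.4], [-0.16, -0.07, 0.39], [-0.17, -0.08, 0.38]]
[[-0.19, -0.08, 0.37], [-0.2, -0.09, 0.37], [-0.21, -0.09, 0.36], [-0.23, -0.09, 0.35], [-0.24, -0.1, 0.34]]
q end [-0.14  0.32  2.45  1.58  1.15 -1.17] max vel [0.12 0.81 0.08 0.44 0.19 0.83] err 0.0
rot/row deg [0.0, 0.0, 0.0] total [0. 0. 0.]
[[1.22, -2.04, -0.0], [1.22, -2.04, -0.0], [1.22, -2.04, -0.0], [1.22, -2.04, -0.0], [1.22, -2.04, -0.0]]
q end [ 0.09  0.45  2.37  1.84  1.08 -1.24] max vel [0.59 0.33 0.22 0.64 0.2  0.21] err 0.0
rot/row deg [0.0, 0.0, 0.0] total [0. 0. 0.]
[[2.0, 0.0, 0.0], [2.0, 0.0, 0.0], [2.0, 0.0, 0.0], [2.0, 0.0, 0.0], [2.0, 0.0, 0.0]]
```

Emit:
carry_out(offset=[[-0.04, 0, 0.32], [-0.04, 0, 0.32], [-0.05, 0, 0.32], [-0.06, 0, 0.32], [-0.07, 0, 0.32]], delta_rot=[[-0.93, 1.5, 0.8], [-0.93, 1.5, 0.8], [-0.93, 1.5, 0.8], [-0.93, 1.5, 0.8], [-0.93, 1.5, 0.8]])

```text
time: 2.65
tool_pos: [0.4397, 0.307, 0.2006]
tcp_rot: [1.221, 1.037, 0.108]
wrist_force: [-0.3, -0.2, -0.2]
width: 1.003
```

Emit:
carry_out(offset=[[-0.08, -0.04, 0.31], [-0.08, -0.04, 0.31], [-0.09, -0.04, 0.31], [-0.09, -0.04, 0.31], [-0.1, -0.04, 0.31]], delta_rot=[[-0.93, 1.5, 0.8], [-0.93, 1.5, 0.8], [-0.93, 1.5, 0.8], [-0.93, 1.5, 0.8], [-0.93, 1.5, 0.8]])

```text
time: 3.07
tool_pos: [0.4482, 0.2929, 0.2007]
tcp_rot: [1.189, 1.095, 0.283]
wrist_force: [0.0, -0.1, 0.3]
width: 1.002
```

Emit:
carry_out(offset=[[-0.1, -0.05, 0.3], [-0.11, -0.05, 0.3], [-0.12, -0.05, 0.3], [-0.12, -0.05, 0.29], [-0.13, -0.05, 0.29]], delta_rot=[[-0.93, 1.5, 0.8], [-0.93, 1.5, 0.8], [-0.93, 1.5, 0.8], [-0.93, 1.5, 0.8], [-0.93, 1.5, 0.8]])

```text
time: 3.48
tool_pos: [0.4568, 0.2795, 0.2008]
tcp_rot: [1.15, 1.147, 0.46]
wrist_force: [-0.4, -0.2, -0.4]
width: 0.999
```

Emit:
carry_out(offset=[[-0.14, -0.06, 0.28], [-0.14, -0.06, 0.28], [-0.15, -0.06, 0.27], [-0.16, -0.06, 0.27], [-0.17, -0.06, 0.26]], delta_rot=[[-0.93, 1.5, 0.8], [-0.93, 1.5, 0.8], [-0.93, 1.5, 0.8], [-0.93, 1.5, 0.8], [-0.93, 1.5, 0.8]])

```text
time: 3.9
tool_pos: [0.4657, 0.2664, 0.201]
tcp_rot: [1.104, 1.194, 0.637]
wrist_force: [0.8, -0.0, -1.0]
width: 1.0
```

```bash
python3 - <<'E'
from k import *
s=read_state();print(s['q'].round(3),s['tool_pos'],'model err',pos(s['q'],np.load('L.npy'))-s['tool_pos'])
R=orient(72,22);x=R.as_matrix()[:,0];Pg=np.array([.49,.35,.05])+.02*x
A,q=go(Pg-.10*x+[0,0,.06],R,10)
# wrist-camera check of cap centre
s=read_state();p,d=read_camera('wrist');M=np.array(get_calibration('wrist')['mount']);c=get_calibration('wrist')
h=cv2.cvtColor(p,cv2.COLOR_RGB2HSV);m=cv2.inRange(h,(0,150,50),(5,255,255))|cv2.inRange(h,(172,150,50),(180,255,255))
N,Lb,st,ce=cv2.connectedComponentsWithStats(m);
K=np.array([[c['fx'],0,c['cx']],[0,c['fy'],c['cy']],[0,0,1]])
for i in range(1,N):
  if st[i,4]>100:
    u=cv2.undistortPoints(ce[i].reshape(1,1,2),K,np.array(c['distortion'])).ravel()
    Rw=Ro.from_rotvec(s['tcp_rot']);o=Rw.apply(M[:3,3])+s['tool_pos'];r=Rw.apply(M[:3,:3]@np.r_[u,1]);print(ce[i],st[i],'cap at z=.10:',o+r*((.10-o[2])/r[2]),'bearing',np.degrees(np.arctan2(r[1],r[0])))
save('w2',p)
E
```

```text
[-0.164 -0.024  2.436  1.398  1.161 -0.75 ] [0.46570373 0.26644818 0.20100642] model err [6.41112621e-04 5.65021281e-05 6.63409930e-06]
q end [-0.14  0.15  2.45  1.51  1.16 -0.99] max vel [0.03 0.23 0.05 0.14 0.02 0.29] err 0.0
rot/row deg [-0.15, 0.07, 0.17] total [-1.5  0.7  1.7]
[[0.36, -0.51, -0.02], [0.36, -0.51, -0.02], [0.36, -0.51, -0.02], [0.36, -0.51, -0.02], [0.36, -0.51, -0.02]]
[[0.35, -0.51, -0.02], [0.35, -0.51, -0.02], [0.35, -0.52, -0.02], [0.35, -0.52, -0.03], [0.35, -0.52, -0.03]]
[416.88461538 139.38461538] [412 133  11  14 104] cap at z=.10: [0.74594602 0.44595456 0.1       ] bearing 41.26538647399916
[263.03298516 250.58163826] [ 241  226   44   50 1819] cap at z=.10: [0.49224811 0.34449525 0.1       ] bearing 71.7596979278973
```

Emit:
carry_out(offset=[[0.72, -1.02, -0.02], [0.72, -1.02, -0.02], [0.71, -1.03, -0.02], [0.7, -1.03, -0.02], [0.7, -1.03, -0.02]], delta_rot=[[-0.3, 0.14, 0.34], [-0.3, 0.14, 0.34], [-0.3, 0.14, 0.34], [-0.3, 0.14, 0.34], [-0.3, 0.14, 0.34]])

```text
time: 4.37
tool_pos: [0.4686, 0.2796, 0.14]
tcp_rot: [1.1, 1.177, 0.681]
wrist_force: [-0.3, -0.0, -0.5]
width: 1.003
```

Emit:
carry_out(offset=[[0.45, -1.11, 0], [0.45, -1.11, 0], [0.45, -1.11, 0], [0.45, -1.11, 0], [0.45, -1.11, 0]], delta_rot=[[0, 0, 0], [0, 0, 0], [0, 0, 0], [0, 0, 0], [0, 0, 0]])

```text
time: 4.78
tool_pos: [0.4689, 0.2797, 0.0802]
tcp_rot: [1.1, 1.177, 0.681]
wrist_force: [0.3, 0.9, -0.5]
width: 0.999
```

```bash
python3 - <<'E'
from k import *
R=orient(72,22);x=R.as_matrix()[:,0];Pg=np.array([.491,.349,.05])+.02*x
A,q=go(Pg,R,10)
p,d=read_camera('wrist');save('w3',p);print(read_state()['tool_pos'])
E
```

```text
q end [ 0.09  0.45  2.37  1.83  1.08 -1.24] max vel [0.29 0.16 0.11 0.31 0.1  0.11] err 0.0
rot/row deg [0.0, 0.01, -0.0] total [ 0.   0.1 -0. ]
[[0.99, -0.01, -0.01], [0.99, -0.01, -0.01], [0.99, -0.01, -0.01], [0.99, -0.01, -0.01], [0.99, -0.01, -0.01]]
[[0.99, -0.01, -0.01], [0.99, -0.01, -0.0], [0.99, -0.01, -0.0], [0.99, -0.01, -0.0], [0.99, -0.01, -0.0]]
[0.467939   0.27956611 0.0780537 ]
```

View pics/w3.png

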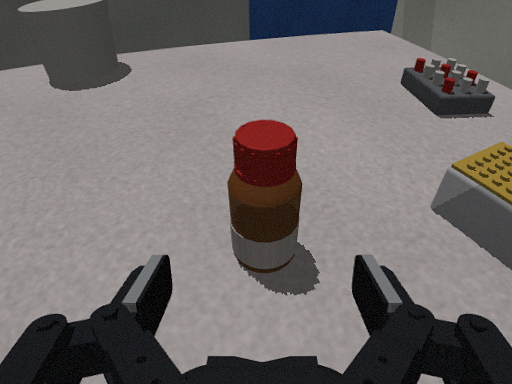

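The bottle, at column 265, stands centred between the fingertips at columns 165 and 360. I go forward, close and lift.

Emit:
carry_out(offset=[[1.4, 0, 0], [1.4, 0, 0], [1.4, 0, 0], [1.4, 0, 0], [1.3, 0, 0]], delta_rot=[[0, 0, 0], [0, 0, 0], [0, 0, 0], [0, 0, 0], [0, 0, 0]])

```text
time: 5.25
tool_pos: [0.4896, 0.3411, 0.0554]
tcp_rot: [1.1, 1.176, 0.682]
wrist_force: [0.0, -0.1, -0.3]
width: 1.002
```

Emit:
carry_out(offset=[[1.0, 0, 0], [1.0, 0, 0], [1.0, 0, 0], [0, 0, 0], [0, 0, 0]], delta_rot=[[0, 0, 0], [0, 0, 0], [0, 0, 0], [0, 0, 0], [0, 0, 0]])

```text
time: 5.67
tool_pos: [0.4986, 0.3671, 0.0442]
tcp_rot: [1.099, 1.174, 0.683]
wrist_force: [0.4, -0.7, 0.1]
width: 1.004
```

Emit:
carry_out(offset=[[0, 0, 0], [0, 0, 0], [0, 0, 0], [0, 0, 0], [0, 0, 0]], delta_rot=[[0, 0, 0], [0, 0, 0], [0, 0, 0], [0, 0, 0], [0, 0, 0]], fingers=-1, newtons=60)

```text
time: 6.08
tool_pos: [0.4992, 0.3663, 0.0445]
tcp_rot: [1.1, 1.172, 0.682]
wrist_force: [0.1, -1.5, 1.5]
width: 0.593
```

Emit:
carry_out(offset=[[0, 0, 0], [0, 0, 0], [0, 0, 0], [0, 0, 0], [0, 0, 0]], delta_rot=[[0, 0, 0], [0, 0, 0], [0, 0, 0], [0, 0, 0], [0, 0, 0]])

```text
time: 6.5
tool_pos: [0.4993, 0.3665, 0.0446]
tcp_rot: [1.1, 1.172, 0.682]
wrist_force: [-1.2, -2.9, 4.7]
width: 0.595
```

```bash
python3 - <<'E'
from k import *
s=read_state();p,d=read_camera('wrist');save('w4',p);print(s['tool_pos'],s['width'],s['wrist_force'],s['q'].round(2))
st=(s['tool_pos'],Ro.from_rotvec(s['tcp_rot']));np.savez('grasp',p=s['tool_pos'],r=s['tcp_rot'])
A,q=go(s['tool_pos']+[0,0,.22],st[1],10)
B,q=go(np.array([.56,.25,.33]),orient(55,-15),12,A,q)
for r in range(1,6):
    B,q=go(B[0],B[1]*Ro.from_euler('x',36,degrees=True),6,B,q)
E
```

```text
[0.4993234  0.36653026 0.04460356] 0.5947617308037677 [-1.20127782 -2.85846944  4.69734122] [ 0.09  0.45  2.37  1.84  1.08 -1.24]
q end [ 0.09 -0.05  2.33  1.52  1.02 -0.62] max vel [0.   0.73 0.17 0.41 0.15 0.78] err 0.0
rot/row deg [0.0, -0.0, -0.0] total [ 0. -0. -0.]
[[-0.82, 2.04, 0.01], [-0.82, 2.04, 0.01], [-0.82, 2.04, 0.01], [-0.82, 2.04, 0.01], [-0.82, 2.04, 0.01]]
[[-0.82, 2.04, 0.01], [-0.82, 2.04, 0.01], [-0.82, 2.04, 0.01], [-0.82, 2.04, 0.01], [-0.82, 2.04, 0.01]]
q end [-0.14  0.24  2.45  2.11  1.61 -1.17] max vel [0.38 0.42 0.25 0.75 0.68 0.79] err 0.0
rot/row deg [0.11, -1.42, 3.04] total [  1.3 -17.   36.5]
[[-0.91, 0.22, 0.79], [-0.88, 0.27, 0.81], [-0.84, 0.31, 0.83], [-0.8, 0.36, 0.85], [-0.76, 0.4, 0.87]]
[[-0.72, 0.44, 0.88], [-0.67, 0.48, 0.9], [-0.62, 0.52, 0.92], [-0.57, 0.55, 0.93], [-0.52, 0.58, 0.94]]
[[-0.46, 0.61, 0.95], [-0.41, 0.64, 0.96]]
q end [-0.14  0.24  2.45  2.11  1.61 -0.54] max vel [0.   0.   0.   0.   0.   1.26] err 0.0
rot/row deg [6.0, 0.0, -0.0] total [36.  0. -0.]
[[0.0, 0.0, 0.0], [0.0, 0.0, 0.0], [0.0, 0.0, 0.0], [0.0, 0.0, 0.0], [0.0
[... 311 characters left out ...]
1  0.71] max vel [0.   0.   0.   0.   0.   1.26] err 0.0
rot/row deg [6.0, 0.0, -0.0] total [36.  0. -0.]
[[0.0, 0.0, 0.0], [0.0, 0.0, 0.0], [0.0, 0.0, 0.0], [0.0, 0.0, 0.0], [0.0, 0.0, 0.0]]
[[0.0, 0.0, 0.0]]
q end [-0.14  0.24  2.45  2.11  1.61  1.34] max vel [0.   0.   0.   0.   0.   1.26] err 0.0
rot/row deg [6.0, -0.0, 0.0] total [36. -0.  0.]
[[0.0, 0.0, 0.0], [0.0, 0.0, 0.0], [0.0, 0.0, 0.0], [0.0, 0.0, 0.0], [0.0, 0.0, 0.0]]
[[0.0, 0.0, 0.0]]
q end [-0.14  0.24  2.45  2.11  1.61  1.97] max vel [0.   0.   0.   0.   0.   1.26] err 0.0
rot/row deg [6.0, -0.0, -0.0] total [36. -0. -0.]
[[0.0, 0.0, 0.0], [0.0, 0.0, 0.0], [0.0, 0.0, 0.0], [0.0, 0.0, 0.0], [0.0, 0.0, 0.0]]
[[0.0, 0.0, 0.0]]
```

View pics/w4.png

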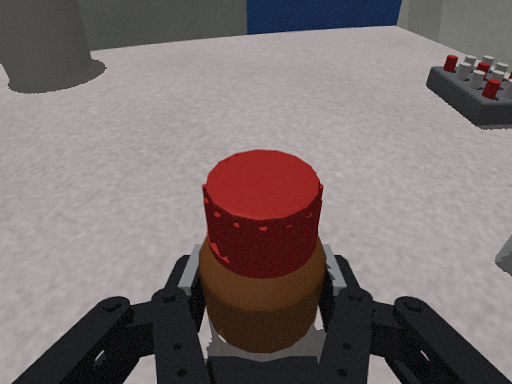

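The wrist view shows the bottle, cap at (263,185), firmly between both pads, and the opening of 0.595 (about 51 mm) agrees with the 52 mm body. I lift and tilt up.

Emit:
carry_out(offset=[[-0.4, 1.0, 0], [-0.8, 2.0, 0], [-0.82, 2.04, 0], [-0.82, 2.04, 0], [-0.82, 2.04, 0]], delta_rot=[[0, 0, 0], [0, 0, 0], [0, 0, 0], [0, 0, 0], [0, 0, 0]])

```text
time: 6.97
tool_pos: [0.4975, 0.3666, 0.1417]
tcp_rot: [1.099, 1.176, 0.679]
wrist_force: [-0.2, -0.1, -1.6]
width: 0.596
```

Emit:
carry_out(offset=[[-0.82, 2.04, 0], [-0.82, 2.04, 0], [-0.82, 2.04, 0], [-0.82, 2.04, 0], [-0.82, 2.04, 0]], delta_rot=[[0, 0, 0], [0, 0, 0], [0, 0, 0], [0, 0, 0], [0, 0, 0]])

```text
time: 7.38
tool_pos: [0.4971, 0.3667, 0.2517]
tcp_rot: [1.098, 1.175, 0.68]
wrist_force: [-0.8, -0.4, -2.3]
width: 0.588
```

Emit:
carry_out(offset=[[-0.73, 0.18, 0.63], [-0.71, 0.21, 0.64], [-0.69, 0.24, 0.66], [-0.66, 0.27, 0.67], [-0.63, 0.3, 0.68]], delta_rot=[[0.1, -1.14, 2.43], [0.1, -1.14, 2.43], [0.1, -1.14, 2.43], [0.1, -1.14, 2.43], [0.1, -1.14, 2.43]])

```text
time: 7.8
tool_pos: [0.5177, 0.3278, 0.2732]
tcp_rot: [1.263, 0.984, 0.775]
wrist_force: [0.4, -0.3, -1.9]
width: 0.595
```

Emit:
carry_out(offset=[[-0.6, 0.33, 0.7], [-0.57, 0.36, 0.71], [-0.54, 0.38, 0.72], [-0.51, 0.4, 0.73], [-0.48, 0.42, 0.74]], delta_rot=[[0.1, -1.14, 2.43], [0.1, -1.14, 2.43], [0.1, -1.14, 2.43], [0.1, -1.14, 2.43], [0.1, -1.14, 2.43]])

```text
time: 8.22
tool_pos: [0.5387, 0.2895, 0.295]
tcp_rot: [1.416, 0.783, 0.862]
wrist_force: [0.3, 0.4, -1.8]
width: 0.592
```

Emit:
carry_out(offset=[[-0.45, 0.44, 0.74], [-0.42, 0.46, 0.75], [-0.39, 0.48, 0.76], [-0.36, 0.5, 0.76], [-0.33, 0.51, 0.77]], delta_rot=[[0.1, -1.14, 2.43], [0.1, -1.14, 2.43], [0.1, -1.14, 2.43], [0.1, -1.14, 2.43], [0.1, -1.14, 2.43]])

```text
time: 8.63
tool_pos: [0.559, 0.2507, 0.3167]
tcp_rot: [1.557, 0.569, 0.943]
wrist_force: [0.8, -0.2, -1.9]
width: 0.591
```

```bash
python3 - <<'E'
from k import *
s=read_state();p,d=read_camera('scene');print(s['tool_pos'],s['width'],s['wrist_force'],s['q'].round(2))
x=Ro.from_rotvec(s['tcp_rot']).as_matrix();print(x.round(3).tolist())
A=go(s['tool_pos'],Ro.from_rotvec(s['tcp_rot'])*Ro.from_euler('x',175,degrees=True),25)
E
```

```text
[0.55897118 0.25071933 0.31674155] 0.591480819933653 [ 0.77693067 -0.20611695 -1.91432702] [-0.13  0.27  2.45  2.11  1.62 -1.19]
[[0.557, -0.143, 0.818], [0.79, -0.212, -0.575], [0.255, 0.967, -0.005]]
q end [-0.13  0.27  2.46  2.11  1.62  1.86] max vel [0.   0.03 0.03 0.   0.   1.47] err 0.0
rot/row deg [7.0, -0.0, -0.01] total [ 1.749e+02 -1.000e-01 -2.000e-01]
[[0.0, 0.0, -0.0], [0.0, 0.0, -0.0], [0.0, 0.0, -0.0], [0.0, 0.0, -0.0], [0.0, 0.0, -0.0]]
[[0.0, -0.0, -0.0], [0.0, -0.0, -0.0], [0.0, -0.0, -0.0], [0.0, -0.0, -0.0], [0.0, -0.0, -0.0]]
[[0.0, -0.0, -0.0], [0.0, -0.0, -0.0], [0.0, -0.0, -0.0], [0.0, -0.0, -0.0], [0.0, -0.0, -0.0]]
[[0.0, -0.0, -0.0], [0.0, -0.0, -0.0], [0.0, -0.0, -0.0], [0.0, -0.0, 0.0], [0.0, -0.0, 0.0]]
[[0.0, -0.0, 0.0], [0.0, -0.0, 0.0], [0.0, -0.0, 0.0], [0.0, -0.0, 0.0], [0.0, -0.0, 0.0]]
```

Emit:
carry_out(offset=[[0, 0, 0], [0, 0, 0], [0, 0, 0], [0, 0, 0], [0, 0, 0]], delta_rot=[[4, 0, 0], [6, 0, 0], [7, 0, 0], [7, 0, 0], [7, 0, 0]])

```text
time: 9.1
tool_pos: [0.5588, 0.2514, 0.3168]
tcp_rot: [2.037, 0.88, 0.823]
wrist_force: [-0.1, 1.0, -2.1]
width: 0.586
```

Emit:
carry_out(offset=[[0, 0, 0], [0, 0, 0], [0, 0, 0], [0, 0, 0], [0, 0, 0]], delta_rot=[[7, 0, 0], [7, 0, 0], [7, 0, 0], [7, 0, 0], [7, 0, 0]])

```text
time: 9.52
tool_pos: [0.5587, 0.2514, 0.3169]
tcp_rot: [2.552, 1.242, 0.595]
wrist_force: [-0.2, 0.6, -2.4]
width: 0.595
```

Emit:
carry_out(offset=[[0, 0, 0], [0, 0, 0], [0, 0, 0], [0, 0, 0], [0, 0, 0]], delta_rot=[[7, 0, 0], [7, 0, 0], [7, 0, 0], [7, 0, 0], [7, 0, 0]])

```text
time: 9.93
tool_pos: [0.5588, 0.2514, 0.3169]
tcp_rot: [-2.501, -1.343, -0.191]
wrist_force: [-0.2, 0.2, -2.0]
width: 0.597
```

Emit:
carry_out(offset=[[0, 0, 0], [0, 0, 0], [0, 0, 0], [0, 0, 0], [0, 0, 0]], delta_rot=[[7, 0, 0], [7, 0, 0], [7, 0, 0], [7, 0, 0], [7, 0, 0]])

```text
time: 10.35
tool_pos: [0.5587, 0.2515, 0.3169]
tcp_rot: [-1.984, -1.175, 0.195]
wrist_force: [-0.2, -0.4, -1.5]
width: 0.591
```

Emit:
carry_out(offset=[[0, 0, 0], [0, 0, 0], [0, 0, 0], [0, 0, 0], [0, 0, 0]], delta_rot=[[7, 0, 0], [7, 0, 0], [7, 0, 0], [7, 0, 0], [7, 0, 0]])

```text
time: 10.77
tool_pos: [0.5587, 0.2515, 0.3169]
tcp_rot: [-1.443, -0.967, 0.491]
wrist_force: [-0.5, -0.1, -2.6]
width: 0.59
```

Emit:
carry_out(offset=[[0, 0, 0], [0, 0, 0], [0, 0, 0], [0, 0, 0], [0, 0, 0]], delta_rot=[[4, 0, 0], [0, 0, 0], [0, 0, 0], [0, 0, 0], [0, 0, 0]])

```text
time: 11.18
tool_pos: [0.559, 0.251, 0.3179]
tcp_rot: [-1.387, -0.945, 0.514]
wrist_force: [-0.5, -0.4, -1.4]
width: 0.593
```

Emit:
carry_out(offset=[[0, 0, 0], [0, 0, 0], [0, 0, 0], [0, 0, 0], [0, 0, 0]], delta_rot=[[0, 0, 0], [0, 0, 0], [0, 0, 0], [0, 0, 0], [0, 0, 0]])

```text
time: 11.6
tool_pos: [0.5592, 0.2507, 0.3182]
tcp_rot: [-1.386, -0.945, 0.513]
wrist_force: [0.5, 0.2, -2.0]
width: 0.59
```

Emit:
carry_out(offset=[[0, 0, 0], [0, 0, 0], [0, 0, 0], [0, 0, 0], [0, 0, 0]], delta_rot=[[0, 0, 0], [0, 0, 0], [0, 0, 0], [0, 0, 0], [0, 0, 0]])

```text
time: 12.02
tool_pos: [0.5592, 0.2507, 0.3182]
tcp_rot: [-1.386, -0.945, 0.513]
wrist_force: [1.1, 0.7, -1.1]
width: 0.595
```

```bash
python3 - <<'E'
from k import *
s=read_state();p,d=read_camera('side');print(s['tool_pos'],s['width'],s['q'].round(2));save('flip',cv2.resize(p[60:300,100:400],None,fx=2,fy=2))
g=np.load('grasp.npz');b=Ro.from_rotvec(g['r']).inv().apply([0,0,1]);print('bottle axis',Ro.from_rotvec(s['tcp_rot']).apply(b))
E
```

```text
[0.55919999 0.25072718 0.31816265] 0.5948314269473629 [-0.13  0.27  2.45  2.11  1.62  1.86]
bottle axis [-0.01045572 -0.14182157 -0.98983702]
```

View pics/flip.png

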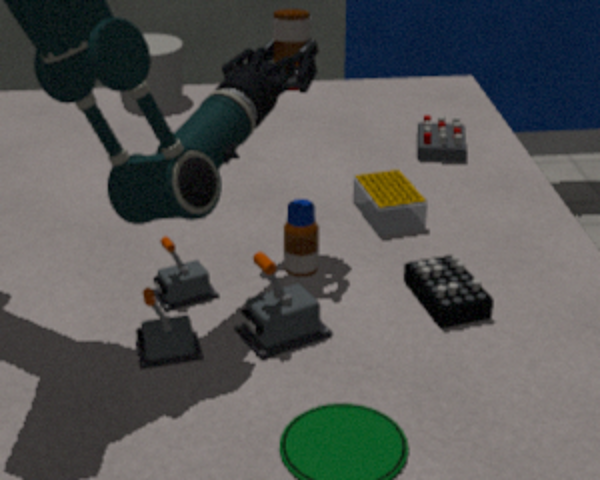

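The side view shows the bottle upside down, foot at the top (291,15), held above the bench, with the blue bottle and both boxes undisturbed. Now I turn it back and plan the transfer to the pad.

Emit:
carry_out(offset=[[0, 0, 0], [0, 0, 0], [0, 0, 0], [0, 0, 0], [0, 0, 0]], delta_rot=[[-4, 0, 0], [-6, 0, 0], [-7, 0, 0], [-7, 0, 0], [-7, 0, 0]])

```text
time: 12.48
tool_pos: [0.5592, 0.2507, 0.3182]
tcp_rot: [-1.872, -1.135, 0.259]
wrist_force: [-0.6, 0.1, -2.1]
width: 0.591
```

Emit:
carry_out(offset=[[0, 0, 0], [0, 0, 0], [0, 0, 0], [0, 0, 0], [0, 0, 0]], delta_rot=[[-7, 0, 0], [-7, 0, 0], [-7, 0, 0], [-7, 0, 0], [-7, 0, 0]])

```text
time: 12.9
tool_pos: [0.5592, 0.2507, 0.3182]
tcp_rot: [-2.396, -1.311, -0.107]
wrist_force: [-0.3, -0.6, -2.1]
width: 0.591
```

Emit:
carry_out(offset=[[0, 0, 0], [0, 0, 0], [0, 0, 0], [0, 0, 0], [0, 0, 0]], delta_rot=[[-7, 0, 0], [-7, 0, 0], [-7, 0, 0], [-7, 0, 0], [-7, 0, 0]])

```text
time: 13.32
tool_pos: [0.5592, 0.2507, 0.3182]
tcp_rot: [2.655, 1.317, 0.537]
wrist_force: [-0.9, -0.3, -1.7]
width: 0.593
```

Emit:
carry_out(offset=[[0, 0, 0], [0, 0, 0], [0, 0, 0], [0, 0, 0], [0, 0, 0]], delta_rot=[[-7, 0, 0], [-7, 0, 0], [-7, 0, 0], [-7, 0, 0], [-7, 0, 0]])

```text
time: 13.73
tool_pos: [0.5592, 0.2507, 0.3182]
tcp_rot: [2.147, 0.95, 0.788]
wrist_force: [-0.1, 0.5, -2.5]
width: 0.588
```

Emit:
carry_out(offset=[[0, 0, 0], [0, 0, 0], [0, 0, 0], [0, 0, 0], [0, 0, 0]], delta_rot=[[-7, 0, 0], [-7, 0, 0], [-7, 0, 0], [-7, 0, 0], [-7, 0, 0]])

```text
time: 14.15
tool_pos: [0.5592, 0.2507, 0.3182]
tcp_rot: [1.613, 0.603, 0.934]
wrist_force: [0.1, -0.7, -1.6]
width: 0.595
```

Emit:
carry_out(offset=[[0, 0, 0], [0, 0, 0], [0, 0, 0], [0, 0, 0], [0, 0, 0]], delta_rot=[[-4, 0, 0], [0, 0, 0], [0, 0, 0], [0, 0, 0], [0, 0, 0]])

```text
time: 14.57
tool_pos: [0.5592, 0.2507, 0.3181]
tcp_rot: [1.557, 0.568, 0.944]
wrist_force: [0.6, -0.4, -2.5]
width: 0.594
```

```bash
python3 - <<'E'
from k import *
g=np.load('grasp.npz');Rg=Ro.from_rotvec(g['r']);s=read_state();print(s['tool_pos'],s['width'])
rz=lambda a:Ro.from_euler('z',a,degrees=True)*Rg
A,q=go(np.array([.57,.24,.31]),rz(-17),10)
B,q=go(np.array([.62,-.01,.29]),rz(-37),10,A,q)
a=np.radians(15);P=np.array([.561,-.265,.0446+.006])+.0194*np.array([np.cos(a),np.sin(a),0]);np.save('place.npy',P)
C,q=go(P+[0,0,.12],rz(-57),15,B,q)
D,q=go(P+[0,0,.002],rz(-57),10,C,q)
E
```

```text
[0.55917893 0.25074404 0.31814715] 0.5944236514751751
q end [-0.13 -0.17  2.33  1.49  0.96 -0.48] max vel [0.19 0.74 0.32 1.07 0.97 1.11] err 0.0
rot/row deg [-0.05, -0.02, -3.67] total [ -0.5  -0.2 -36.7]
[[-0.05, -0.07, 0.15], [-0.04, -0.07, 0.15], [-0.04, -0.08, 0.15], [-0.03, -0.08, 0.15], [-0.03, -0.08, 0.15]]
[[-0.02, -0.08, 0.15], [-0.02, -0.08, 0.15], [-0.01, -0.09, 0.15], [-0.0, -0.09, 0.15], [0.0, -0.09, 0.15]]
q end [-0.56 -0.09  2.31  1.48  1.03 -0.55] max vel [0.59 0.19 0.12 0.06 0.14 0.09] err 0.0
rot/row deg [0.74, -1.86, -0.01] total [  7.4 -18.6  -0.1]
[[-1.55, -0.85, 1.85], [-1.49, -0.82, 1.91], [-1.43, -0.8, 1.97], [-1.36, -0.77, 2.02], [-1.3, -0.75, 2.08]]
[[-1.23, -0.72, 2.13], [-1.16, -0.69, 2.17], [-1.09, -0.66, 2.22], [-1.01, -0.63, 2.26], [-0.94, -0.6, 2.3]]
q end [-0.96  0.19  2.31  1.61  1.06 -0.88] max vel [0.37 0.29 0.09 0.13 0.05 0.27] err 0.0
rot/row deg [0.5, -1.24, -0.01] total [  7.4 -18.6  -0.1]
[[-0.79, -1.18, 1.21], [-0.76, -1.17, 1.24], [-0.74, -1.16, 1.26], [-0.71, -1.15, 1.29], [-0.68, -1.14, 1.32]]
[[-0.65, -1.13, 1.34], [-0.62, -1.11, 1.36], [-0.59, -1.1, 1.39], [-0.56, -1.09, 1.41], [-0.53, -1.08, 1.43]]
[[-0.5, -1.06, 1.45], [-0.47, -1.05, 1.47], [-0.44, -1.04, 1.49], [-0.4, -1.03, 1.51], [-0.37, -1.01, 1.52]]
q end [-0.96  0.46  2.31  1.75  1.09 -1.18] max vel [0.   0.35 0.04 0.19 0.05 0.38] err 0.0
rot/row deg [0.0, 0.0, 0.0] total [0. 0. 0.]
[[0.44, -1.1, -0.01], [0.44, -1.1, -0.01], [0.44, -1.1, -0.01], [0.44, -1.1, -0.01], [0.44, -1.1, -0.01]]
[[0.44, -1.1, -0.01], [0.44, -1.1, -0.01], [0.44, -1.1, -0.01], [0.44, -1.1, -0.01], [0.44, -1.1, -0.01]]
```

Emit:
carry_out(offset=[[-0.05, -0.07, 0.15], [-0.04, -0.07, 0.15], [-0.04, -0.08, 0.15], [-0.03, -0.08, 0.15], [-0.03, -0.08, 0.15]], delta_rot=[[-0.05, 0, -3.67], [-0.05, 0, -3.67], [-0.05, 0, -3.67], [-0.05, 0, -3.67], [-0.05, 0, -3.67]])

```text
time: 14.98
tool_pos: [0.5642, 0.245, 0.3137]
tcp_rot: [1.408, 0.79, 0.697]
wrist_force: [-0.6, 1.1, -2.0]
width: 0.592
```

Emit:
carry_out(offset=[[-0.02, -0.08, 0.15], [-0.02, -0.08, 0.15], [-0.01, -0.09, 0.15], [0, -0.09, 0.15], [0, -0.09, 0.15]], delta_rot=[[-0.05, 0, -3.67], [-0.05, 0, -3.67], [-0.05, 0, -3.67], [-0.05, 0, -3.67], [-0.05, 0, -3.67]])

```text
time: 15.4
tool_pos: [0.5693, 0.2397, 0.3098]
tcp_rot: [1.24, 0.986, 0.451]
wrist_force: [0.7, 0.2, -1.9]
width: 0.588
```

Emit:
carry_out(offset=[[-1.55, -0.85, 1.85], [-1.49, -0.82, 1.91], [-1.43, -0.8, 1.97], [-1.36, -0.77, 2.02], [-1.3, -0.75, 2.08]], delta_rot=[[0.74, -1.86, 0], [0.74, -1.86, 0], [0.74, -1.86, 0], [0.74, -1.86, 0], [0.74, -1.86, 0]])

```text
time: 15.82
tool_pos: [0.5948, 0.1142, 0.2997]
tcp_rot: [1.316, 0.866, 0.317]
wrist_force: [0.1, -0.2, -3.2]
width: 0.592
```

Emit:
carry_out(offset=[[-1.23, -0.72, 2.13], [-1.16, -0.69, 2.17], [-1.09, -0.66, 2.22], [-1.01, -0.63, 2.26], [-0.94, -0.6, 2.3]], delta_rot=[[0.74, -1.86, 0], [0.74, -1.86, 0], [0.74, -1.86, 0], [0.74, -1.86, 0], [0.74, -1.86, 0]])

```text
time: 16.23
tool_pos: [0.6203, -0.0109, 0.2896]
tcp_rot: [1.382, 0.744, 0.18]
wrist_force: [0.1, 0.9, -2.3]
width: 0.584
```

Emit:
carry_out(offset=[[-0.79, -1.18, 1.21], [-0.76, -1.17, 1.24], [-0.74, -1.16, 1.26], [-0.71, -1.15, 1.29], [-0.68, -1.14, 1.32]], delta_rot=[[0.5, -1.24, 0], [0.5, -1.24, 0], [0.5, -1.24, 0], [0.5, -1.24, 0], [0.5, -1.24, 0]])

```text
time: 16.65
tool_pos: [0.6069, -0.0938, 0.2495]
tcp_rot: [1.421, 0.662, 0.09]
wrist_force: [0.7, -1.4, -1.1]
width: 0.593
```

Emit:
carry_out(offset=[[-0.65, -1.13, 1.34], [-0.62, -1.11, 1.36], [-0.59, -1.1, 1.39], [-0.56, -1.09, 1.41], [-0.53, -1.08, 1.43]], delta_rot=[[0.5, -1.24, 0], [0.5, -1.24, 0], [0.5, -1.24, 0], [0.5, -1.24, 0], [0.5, -1.24, 0]])

```text
time: 17.07
tool_pos: [0.594, -0.1773, 0.2096]
tcp_rot: [1.457, 0.577, -0.002]
wrist_force: [1.3, -0.1, -2.6]
width: 0.59
```

Emit:
carry_out(offset=[[-0.5, -1.06, 1.45], [-0.47, -1.05, 1.47], [-0.44, -1.04, 1.49], [-0.4, -1.03, 1.51], [-0.37, -1.01, 1.52]], delta_rot=[[0.5, -1.24, 0], [0.5, -1.24, 0], [0.5, -1.24, 0], [0.5, -1.24, 0], [0.5, -1.24, 0]])

```text
time: 17.48
tool_pos: [0.5811, -0.2618, 0.1696]
tcp_rot: [1.489, 0.49, -0.094]
wrist_force: [-0.3, -0.3, -2.1]
width: 0.594
```

```bash
python3 - <<'E'
from k import *
g=np.load('grasp.npz');Rg=Ro.from_rotvec(g['r']);s=read_state();print(s['tool_pos'],s['width'])
R=Ro.from_euler('z',-57,degrees=True)*Rg
go(np.load('place.npy')+[0,0,.004],R,10)
p,d=read_camera('side');save('pl',cv2.resize(p[150:350,150:400],None,fx=3,fy=3))
E
```

```text
[ 0.58109373 -0.26178734  0.16957292] 0.5940077964983406
q end [-0.96  0.46  2.31  1.75  1.09 -1.18] max vel [0.   0.33 0.06 0.17 0.05 0.37] err 0.0
rot/row deg [-0.01, 0.0, -0.02] total [-0.1  0.  -0.2]
[[0.42, -1.07, -0.03], [0.42, -1.07, -0.03], [0.42, -1.07, -0.03], [0.42, -1.07, -0.03], [0.42, -1.07, -0.03]]
[[0.42, -1.07, -0.03], [0.42, -1.07, -0.03], [0.42, -1.07, -0.03], [0.42, -1.07, -0.03], [0.42, -1.07, -0.03]]
```

View pics/pl.png

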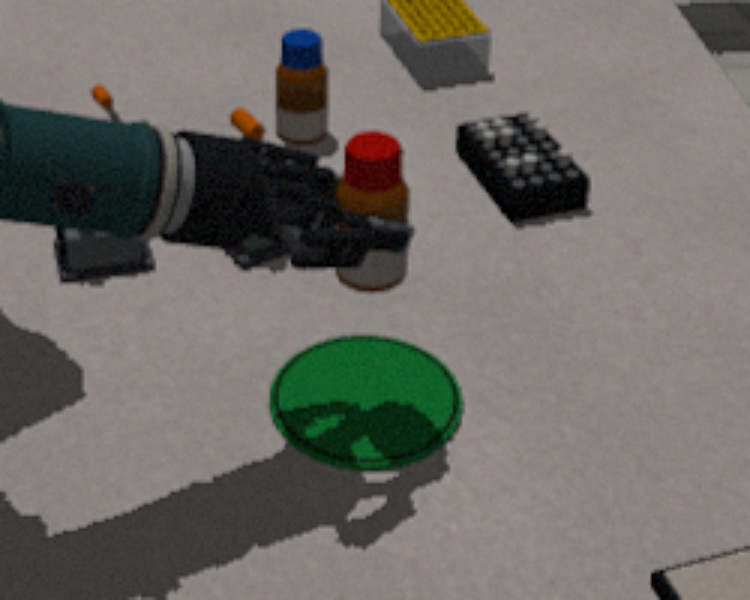

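The bottle is upright, red cap at (373,160), directly above the pad at (366,400). I lower it, ending slowly.

Emit:
carry_out(offset=[[0.85, -2.14, -0.05], [0.85, -2.14, -0.05], [0.85, -2.14, -0.05], [0.85, -2.14, -0.05], [0.42, -1.07, -0.03]], delta_rot=[[0, 0, 0], [0, 0, 0], [0, 0, 0], [0, 0, 0], [0, 0, 0]])

```text
time: 17.95
tool_pos: [0.5801, -0.2581, 0.0635]
tcp_rot: [1.491, 0.493, -0.095]
wrist_force: [0.2, 0.7, -2.2]
width: 0.591
```

Emit:
carry_out(offset=[[0.32, -0.8, 0], [0.1, -0.25, 0], [0.03, -0.08, 0], [0.03, -0.08, 0], [0, 0, 0]], delta_rot=[[0, 0, 0], [0, 0, 0], [0, 0, 0], [0, 0, 0], [0, 0, 0]])

```text
time: 18.37
tool_pos: [0.5814, -0.259, 0.0547]
tcp_rot: [1.487, 0.49, -0.092]
wrist_force: [-0.5, 1.2, -2.1]
width: 0.595
```

Emit:
carry_out(offset=[[0.03, -0.08, 0], [0.03, -0.08, 0], [0, 0, 0], [0, 0, 0], [0, 0, 0]], delta_rot=[[0, 0, 0], [0, 0, 0], [0, 0, 0], [0, 0, 0], [0, 0, 0]])

```text
time: 18.78
tool_pos: [0.581, -0.2585, 0.0523]
tcp_rot: [1.488, 0.491, -0.092]
wrist_force: [0.8, -0.1, -2.0]
width: 0.593
```

Emit:
carry_out(offset=[[0.03, -0.08, 0], [0.03, -0.08, 0], [0, 0, 0], [0, 0, 0], [0, 0, 0]], delta_rot=[[0, 0, 0], [0, 0, 0], [0, 0, 0], [0, 0, 0], [0, 0, 0]])

```text
time: 19.2
tool_pos: [0.5811, -0.2585, 0.0507]
tcp_rot: [1.488, 0.491, -0.091]
wrist_force: [0.0, 0.8, 0.1]
width: 0.593
```

Emit:
carry_out(offset=[[0, 0, 0], [0, 0, 0], [0, 0, 0], [0, 0, 0], [0, 0, 0]], delta_rot=[[0, 0, 0], [0, 0, 0], [0, 0, 0], [0, 0, 0], [0, 0, 0]], fingers=1)

```text
time: 19.62
tool_pos: [0.5809, -0.2585, 0.0503]
tcp_rot: [1.489, 0.491, -0.092]
wrist_force: [0.7, -0.3, 0.3]
width: 0.998
```

Emit:
carry_out(offset=[[0, 0, 0], [0, 0, 0], [0, 0, 0], [0, 0, 0], [0, 0, 0]], delta_rot=[[0, 0, 0], [0, 0, 0], [0, 0, 0], [0, 0, 0], [0, 0, 0]])

```text
time: 20.03
tool_pos: [0.5809, -0.2584, 0.0503]
tcp_rot: [1.489, 0.491, -0.092]
wrist_force: [0.3, -0.5, 0.2]
width: 0.999
```

Emit:
carry_out(offset=[[-1, 0, 0], [-2, 0, 0], [-2, 0, 0], [-2, 0, 0], [-2, 0, 0]], delta_rot=[[0, 0, 0], [0, 0, 0], [0, 0, 0], [0, 0, 0], [0, 0, 0]])

```text
time: 20.45
tool_pos: [0.4987, -0.2797, 0.0838]
tcp_rot: [1.489, 0.492, -0.092]
wrist_force: [-0.2, -0.9, -0.6]
width: 0.998
```

Emit:
carry_out(offset=[[-2, 0, 0], [-2, 0, 0], [-2, 0, 0], [0, 0, 0], [0, 0, 0]], delta_rot=[[0, 0, 0], [0, 0, 0], [0, 0, 0], [0, 0, 0], [0, 0, 0]], fingers=-1)

```text
time: 20.87
tool_pos: [0.4453, -0.2953, 0.1061]
tcp_rot: [1.488, 0.489, -0.094]
wrist_force: [0.3, 0.6, -0.0]
width: 0.301
```

```bash
python3 - <<'E'
from k import *
s=read_state();print(s['tool_pos'],s['q'].round(2),s['width'])
im={n:read_camera(n) for n in('scene','side')}
def cen(n,box):
    h=cv2.cvtColor(im[n][0],cv2.COLOR_RGB2HSV);m=cv2.inRange(h,(0,150,50),(4,255,255))|cv2.inRange(h,(172,150,50),(180,255,255))
    k=np.zeros_like(m);k[box[2]:box[3],box[0]:box[1]]=m[box[2]:box[3],box[0]:box[1]];v,u=np.nonzero(k);return [(u.min()+u.max())/2,(v.min()+v.max())/2]
a=cen('scene',(120,220,180,280));b=cen('side',(230,320,200,310));print(a,b,tri(a,b))
save('after',np.vstack([cv2.resize(im['scene'][0][110:310,100:400],(600,400))[:300],cv2.resize(im['side'][0][140:340,130:430],(600,400))[:300]]))
np.savez('pics/after',a=im['scene'][0],b=im['side'][0])
E
```

```text
[ 0.44533594 -0.29525276  0.10609536] [-1.29  0.29  2.39  1.41  1.23 -1.08] 0.3013234799763539
[np.float64(161.5), np.float64(225.5)] [np.float64(272.5), np.float64(248.0)] (array([ 0.56126466, -0.25977526,  0.10090017]), np.float64(0.0011710334580468072))
```

View pics/after.png

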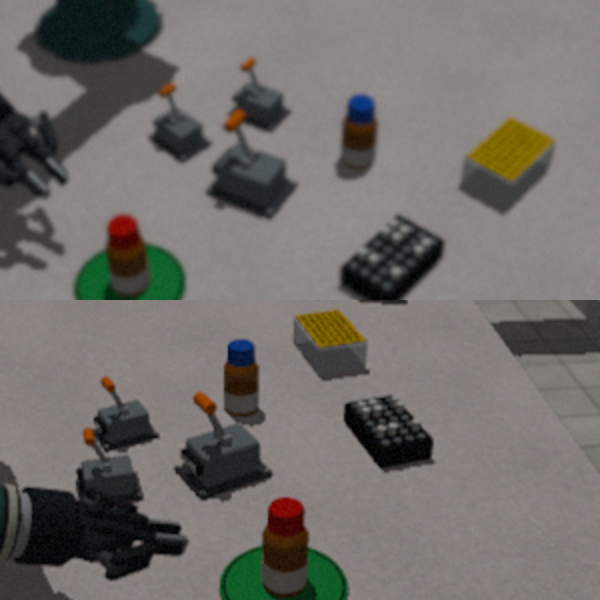

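The bottle stands upright near the pad centre, with its axis at (0.561, -0.260), and everything else is unmoved. Next I plan the lever push with shut fingers pointing down.

```bash
python3 - <<'E'
from k import *
u=np.array([np.cos(np.radians(25)),np.sin(np.radians(25)),0]);bar=np.array([.486,-.037,0])
R=orient(25,90);s=read_state()
A,q=go(np.array([.40,-.22,.27]),R,15)
B,q=go(bar-.055*u+[0,0,.24],R,10,A,q)
C,q=go(bar-.055*u+[0,0,.108],R,5,B,q)
C,q=go(bar-.02*u+[0,0,.108],R,5,C,q)
C,q=go(bar+.04*u+[0,0,.108],R,5,C,q)
E
```

```text
q end [-0.56 -0.18  2.    0.    1.33  0.58] max vel [0.72 1.15 0.47 1.38 0.77 1.61] err 0.0
rot/row deg [-0.58, 0.42, -4.54] total [ -8.8   6.2 -68.2]
[[-0.56, 0.96, -0.55], [-0.63, 0.92, -0.55], [-0.7, 0.87, -0.54], [-0.76, 0.82, -0.54], [-0.82, 0.76, -0.54]]
[[-0.88, 0.7, -0.54], [-0.92, 0.63, -0.54], [-0.97, 0.56, -0.54], [-1.01, 0.49, -0.54], [-1.04, 0.41, -0.54]]
[[-1.06, 0.34, -0.54], [-1.08, 0.26, -0.55], [-1.1, 0.18, -0.55], [-1.1, 0.09, -0.56], [-1.1, 0.01, -0.57]]
q end [-0.19 -0.2   2.07  0.    1.28  0.94] max vel [0.45 0.09 0.14 0.   0.08 0.45] err 0.0
rot/row deg [0.0, 0.0, 0.0] total [0. 0. 0.]
[[0.3, 1.0, -1.3], [0.3, 1.0, -1.3], [0.3, 1.0, -1.3], [0.3, 1.0, -1.3], [0.3, 1.0, -1.3]]
[[0.3, 1.0, -1.3], [0.3, 1.0, -1.3], [0.3, 1.0, -1.3], [0.3, 1.0, -1.3], [0.3, 1.0, -1.3]]
q end [-0.19 -0.07  2.21 -0.    1.    0.94] max vel [0.   0.39 0.41 0.   0.69 0.  ] err 0.0
rot/row deg [0.0, 0.0, 0.0] total [0. 0. 0.]
[[2.64, -0.0, 0.0], [2.64, -0.0, 0.0], [2.64, -0.0, 0.0], [2.64, -0.0, 0.0], [2.64, -0.0, 0.0]]
q end [-0.15 -0.01  2.16 -0.    1.    0.98] max vel [0.11 0.14 0.14 0.   0.01 0.11] err 0.0
rot/row deg [0.0, 0.0, 0.0] total [0. 0. 0.]
[[0.0, 0.7, 0.0], [0.0, 0.7, 0.0], [0.0, 0.7, 0.0], [0.0, 0.7, 0.0], [0.0, 0.7, 0.0]]
q end [-0.09  0.09  2.05  0.    1.    1.05] max vel [0.17 0.24 0.26 0.   0.02 0.17] err 0.0
rot/row deg [0.0, 0.0, 0.0] total [0. 0. 0.]
[[0.0, 1.2, 0.0], [0.0, 1.2, 0.0], [0.0, 1.2, 0.0], [0.0, 1.2, 0.0], [0.0, 1.2, 0.0]]
```

Emit:
carry_out(offset=[[-0.56, 0.96, -0.55], [-0.63, 0.92, -0.55], [-0.7, 0.87, -0.54], [-0.76, 0.82, -0.54], [-0.82, 0.76, -0.54]], delta_rot=[[-0.58, 0.42, -4.54], [-0.58, 0.42, -4.54], [-0.58, 0.42, -4.54], [-0.58, 0.42, -4.54], [-0.58, 0.42, -4.54]])

```text
time: 21.38
tool_pos: [0.4308, -0.2684, 0.1605]
tcp_rot: [1.328, 0.811, -0.364]
wrist_force: [0.3, -0.4, 0.2]
width: -0.001
```

Emit:
carry_out(offset=[[-0.88, 0.7, -0.54], [-0.92, 0.63, -0.54], [-0.97, 0.56, -0.54], [-1.01, 0.49, -0.54], [-1.04, 0.41, -0.54]], delta_rot=[[-0.58, 0.42, -4.54], [-0.58, 0.42, -4.54], [-0.58, 0.42, -4.54], [-0.58, 0.42, -4.54], [-0.58, 0.42, -4.54]])

```text
time: 21.8
tool_pos: [0.4154, -0.2434, 0.2159]
tcp_rot: [1.124, 1.11, -0.627]
wrist_force: [0.3, -0.3, 0.8]
width: 0.002
```

Emit:
carry_out(offset=[[-1.06, 0.34, -0.54], [-1.08, 0.26, -0.55], [-1.1, 0.18, -0.55], [-1.1, 0.09, -0.56], [-1.1, 0.01, -0.57]], delta_rot=[[-0.58, 0.42, -4.54], [-0.58, 0.42, -4.54], [-0.58, 0.42, -4.54], [-0.58, 0.42, -4.54], [-0.58, 0.42, -4.54]])

```text
time: 22.22
tool_pos: [0.4003, -0.2187, 0.2706]
tcp_rot: [0.879, 1.388, -0.882]
wrist_force: [-0.5, 0.6, -0.8]
width: 0.003
```

Emit:
carry_out(offset=[[0.3, 1.0, -1.3], [0.3, 1.0, -1.3], [0.3, 1.0, -1.3], [0.3, 1.0, -1.3], [0.3, 1.0, -1.3]], delta_rot=[[0, 0, 0], [0, 0, 0], [0, 0, 0], [0, 0, 0], [0, 0, 0]])

```text
time: 22.63
tool_pos: [0.4179, -0.1378, 0.2542]
tcp_rot: [0.882, 1.388, -0.879]
wrist_force: [-0.0, -1.0, 0.2]
width: 0.002
```

Emit:
carry_out(offset=[[0.3, 1.0, -1.3], [0.3, 1.0, -1.3], [0.3, 1.0, -1.3], [0.3, 1.0, -1.3], [0.3, 1.0, -1.3]], delta_rot=[[0, 0, 0], [0, 0, 0], [0, 0, 0], [0, 0, 0], [0, 0, 0]])

```text
time: 23.05
tool_pos: [0.4354, -0.0578, 0.2393]
tcp_rot: [0.882, 1.388, -0.879]
wrist_force: [1.2, 0.3, -0.2]
width: -0.001
```

```bash
python3 - <<'E'
from k import *
u=np.array([np.cos(np.radians(25)),np.sin(np.radians(25)),0]);bar=np.array([.486,-.037,0])
s=read_state();p,d=read_camera('wrist');save('w5',p);print(s['tool_pos'],s['width'])
C=go(bar-.055*u+[0,0,.108],orient(25,90),5)
E
```

```text
[ 0.43537378 -0.05781995  0.23933453] -0.0008179766224682518
q end [-0.19 -0.07  2.21 -0.    1.    0.94] max vel [0.02 0.39 0.39 0.01 0.69 0.01] err 0.0
rot/row deg [0.03, -0.06, -0.01] total [ 0.2 -0.3 -0. ]
[[2.61, -0.03, 0.11], [2.61, -0.03, 0.1], [2.61, -0.03, 0.1], [2.61, -0.03, 0.1], [2.61, -0.03, 0.09]]
```

View pics/w5.png

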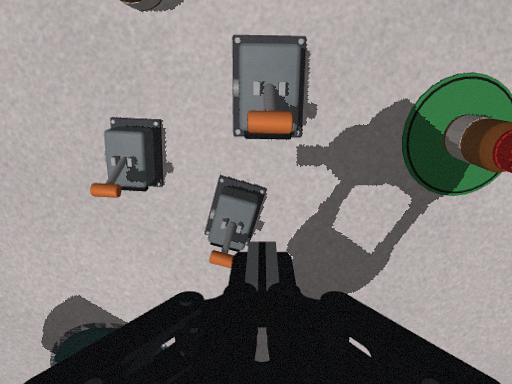

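The wrist view shows the large counter squared up, with its bar at (270,122) straight ahead of the fingertips at (262,250). A small lever's bar at (222,258) lies near the fingers, so I check its clearance.

```bash
python3 - <<'E'
from k import *
s=read_state();c=get_calibration('wrist');M=np.array(c['mount']);Rw=Ro.from_rotvec(s['tcp_rot'])
K=np.array([[c['fx'],0,c['cx']],[0,c['fy'],c['cy']],[0,0,1]])
for nm,px,z in(('big bar',(270,122),.12),('small bar',(222,258),.09),('small bar left end',(211,257),.09),('small right',(235,261),.09),('small base corner',(266,188),.006),('fingertip',(262,248),.239)):
    w=cv2.undistortPoints(np.array(px,float).reshape(1,1,2),K,np.array(c['distortion'])).ravel()
    o=Rw.apply(M[:3,3])+s['tool_pos'];r=Rw.apply(M[:3,:3]@np.r_[w,1]);X=o+r*((z-o[2])/r[2]);print(nm,X.round(3),'tool yz cm',(100*Rw.inv().apply(X-s['tool_pos'])).round(1))
f=np.load('pics/after.npz');
for n,k,b in(('scene','a',(215,232,135,150)),('side','b',(178,192,175,192))):
    h=cv2.cvtColor(f[k],cv2.COLOR_RGB2HSV);m=cv2.inRange(h,(4,150,90),(18,255,255));v,u=np.nonzero(m[b[2]:b[3],b[0]:b[1]]);print(n,len(u),u.mean()+b[0],v.mean()+b[2])
    if k=='a':A=[u.mean()+b[0],v.mean()+b[2]]
    else:print(tri(A,[u.mean()+b[0],v.mean()+b[2]]))
E
```

```text
big bar [ 0.487 -0.038  0.12 ] tool yz cm [11.9  5.4  0.6]
small bar [ 0.338 -0.054  0.09 ] tool yz cm [14.9 -8.7 -4.2]
small bar left end [ 0.335 -0.044  0.09 ] tool yz cm [14.9 -8.6 -5.3]
small right [ 0.341 -0.068  0.09 ] tool yz cm [14.9 -9.1 -2.8]
small base corner [ 0.403 -0.075  0.006] tool yz cm [23.3 -3.8  0.5]
fingertip [ 0.44  -0.053  0.239] tool yz cm [-0.   0.5 -0. ]
scene 15 223.93333333333334 141.66666666666666
side 20 183.0 180.85
(array([0.3556632 , 0.08021358, 0.08992702]), np.float64(0.0012808488614873535))
```

Emit:
carry_out(offset=[[2.6, 0, 0.1], [2.6, 0, 0.1], [2.6, 0, 0.1], [2.6, 0, 0.1], [2.6, 0, 0.1]], delta_rot=[[0, 0, 0], [0, 0, 0], [0, 0, 0], [0, 0, 0], [0, 0, 0]])

```text
time: 23.52
tool_pos: [0.4374, -0.0634, 0.1087]
tcp_rot: [0.882, 1.387, -0.879]
wrist_force: [0.7, -0.4, -0.8]
width: 0.001
```

Emit:
carry_out(offset=[[0, 0.7, 0], [0, 0.7, 0], [0, 0.7, 0], [0, 0.7, 0], [0, 0.7, 0]], delta_rot=[[0, 0, 0], [0, 0, 0], [0, 0, 0], [0, 0, 0], [0, 0, 0]])

```text
time: 23.93
tool_pos: [0.4719, -0.0493, 0.1125]
tcp_rot: [0.883, 1.382, -0.879]
wrist_force: [-3.4, -1.7, 2.4]
width: -0.001
```

Emit:
carry_out(offset=[[0, 0.8, 0], [0, 0.8, 0], [0, 0.8, 0], [0, 0.8, 0], [0, 0.8, 0]], delta_rot=[[0, 0, 0], [0, 0, 0], [0, 0, 0], [0, 0, 0], [0, 0, 0]])

```text
time: 24.35
tool_pos: [0.5065, -0.0324, 0.1105]
tcp_rot: [0.883, 1.385, -0.881]
wrist_force: [-3.4, -3.8, -0.5]
width: 0.002
```

Emit:
carry_out(offset=[[0, 0.3, 0], [0, 0.3, 0], [0, 0.2, 0], [0, 0.2, 0], [0, 0, 0]], delta_rot=[[0, 0, 0], [0, 0, 0], [0, 0, 0], [0, 0, 0], [0, 0, 0]])

```text
time: 24.77
tool_pos: [0.5139, -0.0287, 0.1093]
tcp_rot: [0.882, 1.387, -0.882]
wrist_force: [-3.2, -4.3, -0.8]
width: 0.001
```

Emit:
carry_out(offset=[[0, 0.2, 0], [0, 0.2, 0], [0, 0.2, 0], [0, 0, 0], [0, 0, 0]], delta_rot=[[0, 0, 0], [0, 0, 0], [0, 0, 0], [0, 0, 0], [0, 0, 0]])

```text
time: 25.18
tool_pos: [0.5157, -0.0276, 0.1088]
tcp_rot: [0.877, 1.393, -0.888]
wrist_force: [-12.2, -9.5, 5.1]
width: -0.001
```

The force jumped from 5 to 16 N after about 51 mm of travel, so the lever is at its stop. I hold briefly, then back off.

Emit:
carry_out(offset=[[0, 0.1, 0], [0, 0, 0], [0, 0, 0], [0, 0, 0], [0, 0, 0]], delta_rot=[[0, 0, 0], [0, 0, 0], [0, 0, 0], [0, 0, 0], [0, 0, 0]])

```text
time: 25.6
tool_pos: [0.5158, -0.0276, 0.1087]
tcp_rot: [0.876, 1.394, -0.889]
wrist_force: [-14.2, -10.8, 6.3]
width: 0.003
```

Emit:
carry_out(offset=[[0, -1.5, 0], [0, -2, 0], [0, -2, 0], [0, -2, 0], [0, -2, 0]], delta_rot=[[0, 0, 0], [0, 0, 0], [0, 0, 0], [0, 0, 0], [0, 0, 0]])

```text
time: 26.02
tool_pos: [0.4351, -0.0653, 0.1103]
tcp_rot: [0.885, 1.384, -0.879]
wrist_force: [0.0, -0.3, -0.4]
width: -0.001
```

Emit:
carry_out(offset=[[-2, -0.2, 0], [-2.6, 0, 0], [-2.6, 0, 0], [-2.6, 0, 0], [-2, 0, 0]], delta_rot=[[0, 0, 0], [0, 0, 0], [0, 0, 0], [0, 0, 0], [0, 0, 0]])

```text
time: 26.43
tool_pos: [0.4347, -0.0662, 0.2309]
tcp_rot: [0.886, 1.381, -0.878]
wrist_force: [0.9, -0.5, 1.1]
width: -0.001
```

Emit:
carry_out(offset=[[0, 0, 0], [0, 0, 0], [0, 0, 0], [0, 0, 0], [0, 0, 0]], delta_rot=[[0, 0, 0], [0, 0, 0], [0, 0, 0], [0, 0, 0], [0, 0, 0]])

```text
time: 26.85
tool_pos: [0.4324, -0.0662, 0.2267]
tcp_rot: [0.883, 1.388, -0.881]
wrist_force: [-0.6, -0.6, -0.3]
width: 0.002
```

```bash
python3 - <<'E'
from k import *
s=read_state();print(s['time'],s['tool_pos'],s['wrist_force'])
p,_=read_camera('wrist');q,_=read_camera('side')
save('end',np.hstack([cv2.resize(p,(400,300)),cv2.resize(q[130:330,130:397],(400,300))]))
E
```

```text
26.85 [ 0.43239456 -0.06616649  0.22668476] [-0.59362514 -0.64106116 -0.27859419]
```

View pics/end.png

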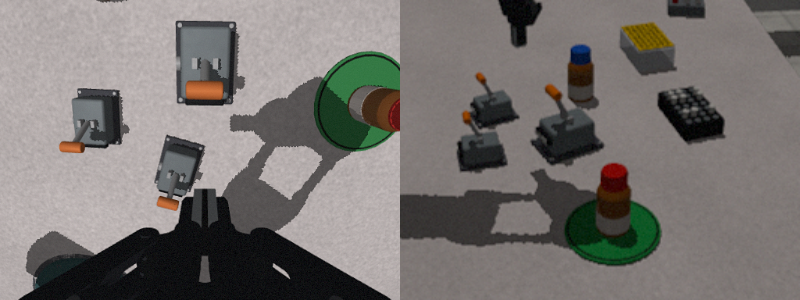

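The lever is back at rest, with its bar at (205,90) in the left half. The red bottle stands upright on the pad at (612,200), the other items are in place and the robot touches nothing. I hand in.

```bash
python3 -c "
from workcell import *
print(finish_job())"
```

```text
the job is handed in; nothing more can be done
None
```

I finished every step of the task and handed the job in at about 27 s of the 59 s allowed. The hand-in reports no verdict, so what follows rests on my own checks.

- **Mixing:** I held the red-capped bottle upside down for about 1.2 s, with the cap about 8° off straight down going by the tool pose. The side picture showed it inverted.
- **Placing:** The bottle was released upright on the pad with its axis at about (0.561, -0.260). That is roughly 5 mm from the pad centre I measured.
- **Lever:** I pushed the largest counter's lever about 51 mm, until the force rose from 5 N to about 19 N at the stop, then let it go. The last picture shows it back at rest.
- **Everything else:** The blue bottle, tube rack and tip box look unmoved in the last picture; I checked these by eye and did not measure them again. The gripper touches nothing.

My first approach, reaching straight out to the bottle, ran the elbow into its joint limit. I switched to coming in from the side before touching anything. No other check failed. The two estimates of the lever bar's position differed by about 8 mm, which a closer wrist picture settled.

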